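# Open the key lockbox and hold the key tray out level

### The job

Fold the lockbox lid up until it stands upright, square to the box, and let go of it there. Then lift the key tray, with the padlock and the red float still in it, straight up out of the box until its underside is about 10 cm above the box's rim, never tipping it, and finish while still holding it there over the box, level and still, with the lid still upright. Leave the other things on the counter alone.

Things in the scene. Friction and masses are not known exactly. Their poses are not given: they have to be found in the camera images.
- box: Grey steel lockbox fixed to the counter, 180 (x) x 260 (y) x 90 (z) mm, walls and floor 5 mm, open-topped under its lid. Origin: centre of underside. +x is the hinge side, -x the front, with a ridged knob and a latch up to 18 mm proud, below 65 mm height; it is unlocked, neither needs touching. Its front looks to the robot's right (world -y) within 0.4 rad.
- lid (a joint): Angle of the lid: 0 = shut (level), 1.571 = standing upright, 1.95 = stop. Starts shut or ajar, at 0 to 0.5 rad. The hinge is stiff (0.5 N m friction): the lid stays at any angle where it is left, and needs about 2 to 4 N at the grip bar to move.
- lid_hinge (a point): Middle of the hinge line, on the box's +x rim at 90 mm height; the hinge line runs along the box's y axis. The lid is a grey steel panel 180 x 260 x 5 mm (280 g) that reaches from here to the front edge of the box and swings up.
- lid_grip (a point): Centre of the lid's grip bar: black barrel with yellow ends, 18 mm thick, 44 mm long, parallel to the hinge line, 30 mm out beyond the middle of the lid's front edge on a neck 22 mm wide, 6 mm thick. 210 mm from the hinge line along the lid and 4 mm to its outer side (above the hinge when shut). Pinched across its two flat ends it can turn between the finger pads.
- tray: Loose blue key tray, 120 (x) x 200 (y) x 25 (z) mm, walls and floor 4 mm, 210 to 420 g, standing on the floor of the box near its middle with its axes nearly along the box's (within 0.1 rad). Origin: centre of its underside; z is up when level.
- tray_handle (a point): Centre of the tray's handle bar: a black bar 14 mm thick (tray x), 116 mm long (tray y), 16 mm high, 66 mm above the tray's underside over its middle, standing on two 10 mm square steel posts at 50 mm either side along y. To be pinched across its 14 mm thickness. At the start it lies about 71 mm above the counter, below the box's rim.
- padlock: Brass padlock lying flat in the tray, on the tray's -x side: body 36 x 34 x 16 mm with a steel shackle, 58 mm long in all (y), 110 g. Origin: middle of its underside.
- float: Red plastic keyring float with a steel key tab, lying in the tray on its +x side: 26 x 75 x 16 mm, 30 g. Origin: about the middle of its underside.
- padlock_spare: A second brass padlock of the same size lying on the counter to the robot's right; to be left alone. Origin: middle of its underside.
- hole_punch: Stainless steel hole punch with a black base on the counter to the robot's left, 110 x 50 x 55 mm; to be left alone. Origin: centre of its underside.
- door_wedge: Green rubber door wedge on the counter to the robot's left, 120 x 42 mm, up to 31 mm high; to be left alone. Origin: centre of its underside.

How it is judged:
By the outcome, as a careful person would: the job done as asked, in the order asked, and still so for the second after the job is handed in, while the arm keeps its last pose, push and grip.
It also fails if it takes over 54 s, if anything falls off the work surface, if the arm or the gripper's body presses on something with over 40 N, if the wrist force passes 120 N, or if a joint passes its speed limit or range.

### The arm

A 6-joint arm with a two-finger parallel gripper is mounted at the origin on the work surface. World frame = base frame: x ahead of the robot, y to its left, z up, the work surface at z = 0. Lengths are in mm, angles in rad, forces in N, time in s.
With the tool pointing down it reaches from about 350 to 775 mm from the base axis. Payload 7.3 kg.
Tool frame: the origin (TCP) lies on the centre line of the jaws, within the pads' length; the fingertips stand 17 mm ahead of it and the grasp point (between the pads) lies 2 mm behind it; z points along the fingers, x is the direction in which the jaws open and shut, and the axes are right-handed (so a half turn about z gives the same grasp; the last joint's range is limited). The gripper opens to 92 mm and grips with 3 to 60 N. Pads are 19 mm wide; open, the fingers measure 130 mm over their backs; the gripper's body (75 mm by 190 mm) begins 47 mm behind the grasp point.
Start: joints at [-1.431, 0.342, 1.524, -0, 1.275, -0.146], TCP at [148.033, -503.716, 243.741] pointing down, gripper open.
Joint ranges: [-2.53, 2.53], [-0.77, 2.02], [0.04, 2.7], [-1, 4.14], [0.28, 2.66], [-3.11, 3.11]. Speed limits (rad/s): [2.57, 2.57, 3.14, 3.14, 3.14, 3.14].

### API

Orientations are given as a rotation vector (axis times angle).
In Python, from rig import telemetry, optics, workorder gives the robot as it stands.
- The arm moves only by the tool servo_tool, never from a script. Its argument "steps" is a list of rows, each an object of numbers: "dx", "dy", "dz": the shift along the tool's x, y, z in mm; "ax", "ay", "az": the turn, a rotation vector about the tool's x, y, z in degrees. A call has 1 to 5 rows; each row shifts and turns the commanded pose from where the row before left it, along the tool's axes as they then stand; what a row does not reach is not made up. A row lasts 1/10 s, in which the tool goes at most 50 mm and 8.59 degrees, less where a joint would pass 70% of its speed; a pose out of reach is approached as far as the arm can. A call is refused whole if a number of a shift passes 50 or a number of a turn 8.59, either way. A call with a gripper value outside its range is refused whole. "claw" is the finger opening in mm, from 0 to 91.8, set as the call begins (left out, the last holds). The fingers move at their own pace and stop on an object; the grip force is fixed at half the most. Time passes only in rows, so rows that do not move let the fingers close. It gives the time, the measured TCP pose, the force and the opening at its end, in the units of the state.
- telemetry.get_obs(): the state, without advancing time (a new reading comes with each control period).
- optics.read_camera(name): name is "side" or "top" or "wrist"; returns a dict with "image" (400x640x3 uint8, blue, green, red), "fx", "fy", "cx", "cy" (pixels), "camera_from_world" (4x4, takes a point from world to camera coordinates). Camera axes: x right, y down, z forward; pixel columns grow to the right and rows downward; lengths in mm; the calibration is good to about 2 mm. A picture is of the moment at which its call begins. There is no depth.
- workorder.job_done(): hands the job in, once; it reports no verdict.
The state is a dict: "time_s": time; "joint_positions": joint angles; "qvel": joint speeds; "joint_torque": joint torques, N m; "tool_pos": TCP position; "eef_rot": TCP orientation; "ft_force": force on the tool from outside, world axes, zero at the start; "ft_torque": the same for the moment, N m; "opening": finger opening in mm.
Only numpy, scipy, OpenCV 4.12 (cv2) and the standard library are available. Lean on these libraries where they do the work, as an engineer would, in place of code of your own. Each camera call takes 0.05 s, during which the arm holds its last target.

## Working session

There is one attempt and no reset: what is moved stays moved. The work goes in short steps, Python scripts to look and compute and a tool call to move; the robot and the scene stay as the last step left them, time stands still between calls to the robot, and variables do not carry over. Pictures are saved under pics/ and viewed, and the job is handed in when it is done.

Besides the shell and the picture viewer there is one more tool, called after "Emit:" in YAML: its name, and indented under it one key for each argument. servo_tool: Moves the arm, as the interface text tells. Its arguments: {"type":"object","properties":{"steps":{"type":"array"},"claw":{"type":"number"}},"required":["steps"]}

```bash
ls; mkdir -p pics
cat > h.py <<'E'
import numpy as np, cv2
from scipy.spatial.transform import Rotation as R
from rig import telemetry, optics, workorder
def cam(n,f=None):
    c=optics.read_camera(n)
    if f: cv2.imwrite('pics/'+f,c['image'])
    return c
def ray(c,u,v):
    T=np.array(c['camera_from_world']);Rm=T[:3,:3];o=-Rm.T@T[:3,3]
    d=Rm.T@np.array([(u-c['cx'])/c['fx'],(v-c['cy'])/c['fy'],1.]);return o,d/np.linalg.norm(d)
def plane(c,u,v,z):
    o,d=ray(c,u,v);return o+d*(z-o[2])/d[2]
def tri(obs):
    A=np.zeros((3,3));b=np.zeros(3);rs=[ray(*x) for x in obs]
    for o,d in rs:
        P=np.eye(3)-np.outer(d,d);A+=P;b+=P@o
    p=np.linalg.solve(A,b);return p,[float(np.linalg.norm((np.eye(3)-np.outer(d,d))@(p-o))) for o,d in rs]
def proj(c,p):
    q=(np.array(c['camera_from_world'])@np.append(p,1))[:3];return np.array([c['fx']*q[0]/q[2]+c['cx'],c['fy']*q[1]/q[2]+c['cy']])
E
python3 - <<'E'
from h import *
np.set_printoptions(precision=4,suppress=True)
for n in('side','top','wrist'):
    c=cam(n,n+'0.png');print(n,c['fx'],c['cx'],c['cy']);print(np.array(c['camera_from_world']))
print(telemetry.get_obs())
E
```

```text
pics
side 428.24645593431904 315.2267271969902 192.94606281867672
[[   0.9628   -0.2699    0.0139 -490.9024]
 [  -0.1804   -0.6801   -0.7106  157.4449]
 [   0.2012    0.6816   -0.7035 1208.1513]
 [   0.        0.        0.        1.    ]]
top 371.73445855164096 324.2151005967926 198.43767192802366
[[   0.0165   -0.9996   -0.0238   28.3143]
 [  -0.988    -0.0126   -0.1537  535.2892]
 [   0.1533    0.0261   -0.9878 1061.901 ]
 [   0.        0.        0.        1.    ]]
wrist 354.23106163782734 319.30103625019024 202.29919628619447
[[   0.282    -0.9594   -0.0023 -523.7836]
 [  -0.9228   -0.2719    0.273   -35.8216]
 [  -0.2625   -0.0749   -0.962   389.9482]
 [   0.        0.        0.        1.    ]]
{'time_s': 0.15, 'joint_positions': array([-1.431 ,  0.3426,  1.5248,  0.    ,  1.2754, -0.146 ]), 'qvel': array([-0.0005, -0.0011, -0.001 ,  0.0007,  0.0002, -0.0003]), 'joint_torque': array([  0.0018, -43.1468, -24.4353,   0.0718,   0.0538,  -0.0001]), 'tool_pos': array([ 147.9817, -503.4206,  243.1932]), 'eef_rot': array([-2.5145,  1.8819,  0.0013]), 'ft_force': array([0.2228, 0.103 , 0.2626]), 'ft_torque': array([ 0.0389, -0.0253, -0.0122]), 'opening': 92.14171307936994}
```

View pics/side0.png

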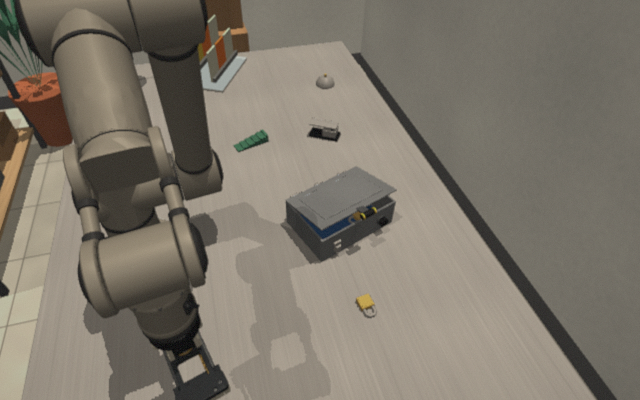

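View pics/top0.png

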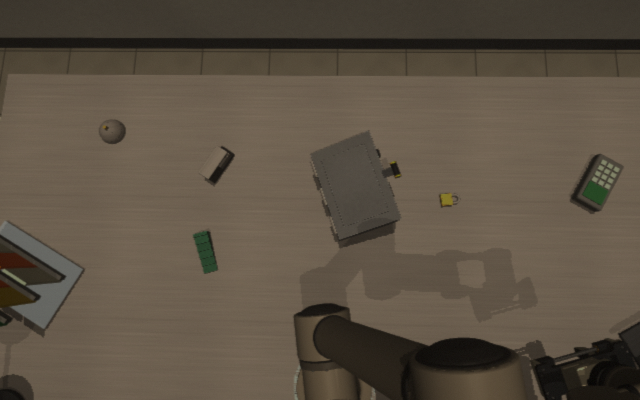

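View pics/wrist0.png

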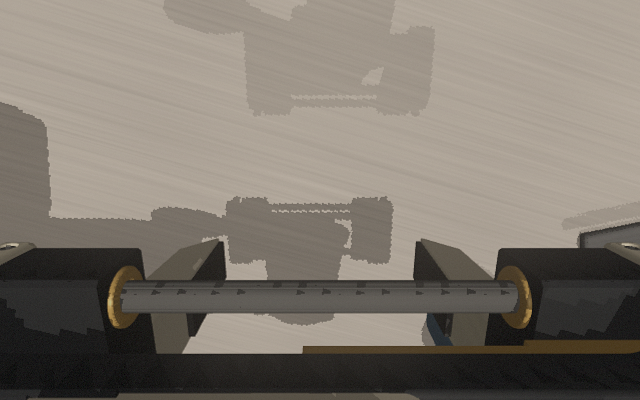

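The side view shows the lid ajar, with the grip bar near (367,213). In the top view the lid spans about (310-400, 130-240) and the grip is near (394,170). I'll zoom in on both.

Run:
```python
import cv2
a=cv2.imread('pics/side0.png')[155:265,275:410];b=cv2.imread('pics/top0.png')[120:250,295:415]
cv2.imwrite('pics/side0z.png',cv2.resize(a,None,fx=5.5,fy=5.5,interpolation=cv2.INTER_CUBIC)[:600])
cv2.imwrite('pics/top0z.png',cv2.resize(b,None,fx=4.5,fy=4.5,interpolation=cv2.INTER_CUBIC))
```

```text
(no output)
```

View pics/side0z.png

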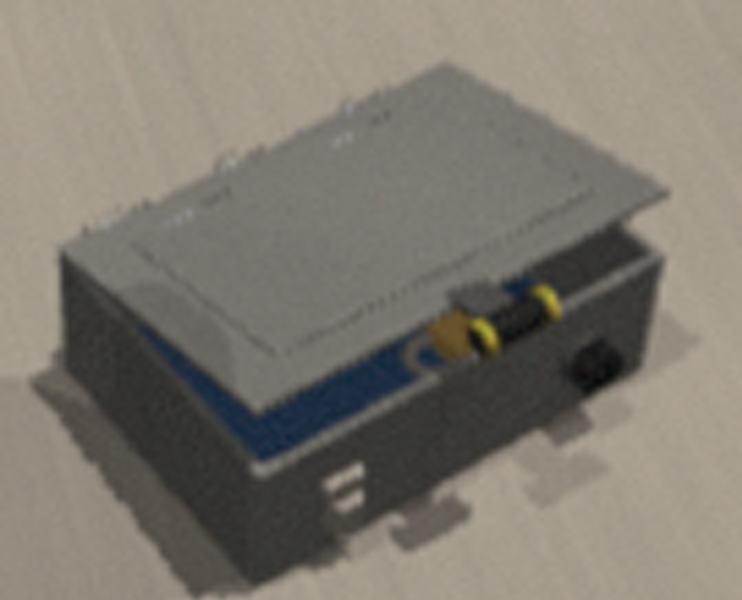

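View pics/top0z.png

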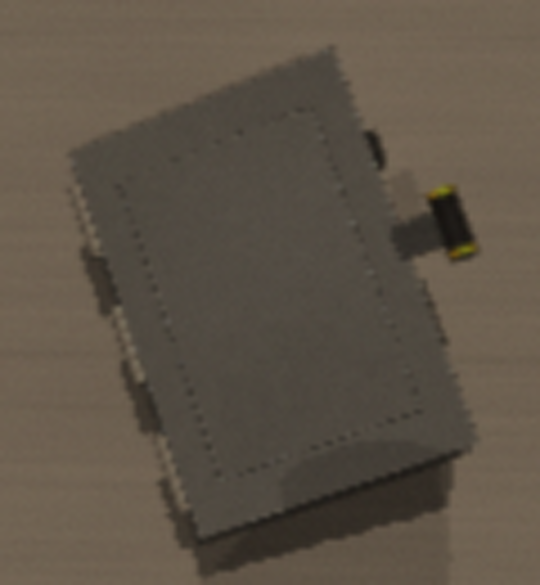

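Run:
```python
from h import *
np.set_printoptions(precision=2,suppress=True)
s=cam('side');t=cam('top')
P={}
for n,a,b in [('hA',(286.3,200.1),(339,239.6)),('hB',(356.3,166.3),(311,153.8)),('fA',(321.9,229.5),(399.9,218.2)),('fB',(396.5,189.9),(368.8,130)),('grip',(368.6,213.2),(395.4,169.6)),('g1',(363,216.1),(398.1,176.4)),('g2',(374.5,210.1),(392.8,162.7))]:
    p,e=tri([(s,*a),(t,*b)]);P[n]=p;print(n,p,e)
for n,a in [('rimA',(321.9,240.5)),('rimB',(395.4,202.6)),]: P[n]=plane(s,*a,90);print(n,P[n])
# hinge by plane z~93 both views
for n,c,a in [('hA s',s,(286.3,200.1)),('hA t',t,(339,239.6)),('hB s',s,(356.3,166.3)),('hB t',t,(311,153.8))]: print(n,plane(c,*a,93))
for n in('g1','g2'):pass
for a,b in(('hA','hB'),('fA','fB'),('rimA','rimB'),('g1','g2')):
    d=P[b]-P[a];print(a,b,np.linalg.norm(d[:2]),np.degrees(np.arctan2(d[1],d[0])),d[2])
```

```text
hA [415.93  -8.8   95.06] [4.422014532469998, 4.422014532470029]
hB [658.13  74.31  98.22] [2.8177697213765462, 2.8177697213764223]
fA [ 473.56 -171.13  132.93] [4.020469346592674, 4.020469346592759]
fB [717.21 -87.88 134.78] [2.142265925805938, 2.1422659258056624]
grip [ 604.25 -158.97  144.62] [3.8425229293147245, 3.8425229293149905]
g1 [ 585.61 -165.84  145.9 ] [4.235334601878433, 4.235334601878606]
g2 [ 623.46 -152.25  144.19] [3.798317406414601, 3.798317406414502]
rimA [ 478.32 -172.78   90.  ]
rimB [720.48 -94.21  90.  ]
hA s [420.73  -7.26  93.  ]
hA t [411.65  -8.2   93.  ]
hB s [663.56  80.12  93.  ]
hB t [656.71  75.1   93.  ]
hA hB 256.05663823917587 18.940907104009042 3.162495949004054
fA fB 257.48656913531937 18.863694904120536 1.8531308703543914
rimA rimB 254.58131149343382 17.97507449793491 0.0
g1 g2 40.21484152469753 19.74659137207447 -1.7054855433251817
```

The triangulated points agree with each other: yaw is about 18.9° and the lid angle about 0.23 rad. Next I'll check the gripper body's real dimensions, because it has to clear the upright lid.

Run:
```python
import cv2
a=cv2.imread('pics/side0.png')[290:400,130:250];b=cv2.imread('pics/top0.png')[310:400,500:640]
cv2.imwrite('pics/gz.png',cv2.resize(a,None,fx=5,fy=5,interpolation=cv2.INTER_CUBIC))
cv2.imwrite('pics/gz2.png',cv2.resize(b,None,fx=5,fy=5,interpolation=cv2.INTER_CUBIC))
from h import *
c=cam('side');o=telemetry.get_obs();Rm=R.from_rotvec(o['eef_rot']).as_matrix();print(Rm)
for q in[(0,0,0),(95,0,-49),(-95,0,-49),(65,0,0),(-65,0,0),(0,37,-49),(0,-37,-49)]: print(q,proj(c,o['tool_pos']+Rm@q))
```

```text
[[ 2.81959940e-01 -9.59426177e-01 -5.53142979e-05]
 [-9.59426063e-01 -2.81959934e-01  4.74311873e-04]
 [-4.70663642e-04 -8.06669683e-05 -9.99999886e-01]]
(0, 0, 0) [191.44587119 370.68939592]
(95, 0, -49) [208.19101267 411.49481741]
(-95, 0, -49) [166.59147839 312.55565423]
(65, 0, 0) [205.99667    405.24111114]
(-65, 0, 0) [178.3764117  339.65520678]
(0, 37, -49) [163.03442386 370.00867282]
(0, -37, -49) [207.40604459 346.38683112]
```

View pics/gz.png

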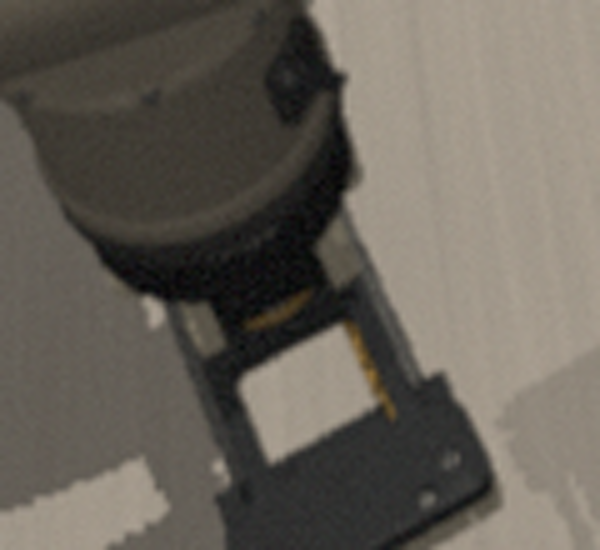

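View pics/gz2.png

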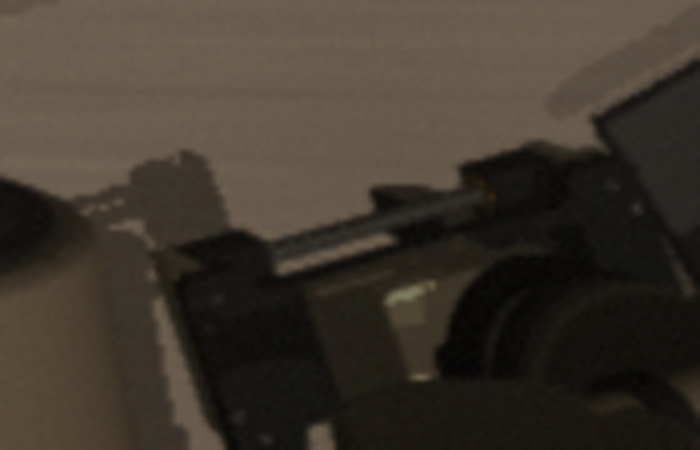

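```bash
cat >> h.py <<'E'
def plan(tp,tR,n,p0=None,R0=None):
    """rows from commanded pose (default measured) to target"""
    o=telemetry.get_obs()
    p=np.array(o['tool_pos']) if p0 is None else np.array(p0,float)
    Rm=R.from_rotvec(o['eef_rot']) if R0 is None else R0
    rv=(Rm.inv()*tR).as_rotvec(); d=(np.array(tp)-p)/n
    for i in range(n):
        l=Rm.inv().apply(d); a=np.degrees(rv)/n
        print(i,'d',np.round(l,1),'a',np.round(a,2)); Rm=Rm*R.from_rotvec(rv/n)
def down(yawdeg):
    y=np.radians(yawdeg);x=np.array([np.cos(y),np.sin(y),0]);z=np.array([0,0,-1.]);return R.from_matrix(np.c_[x,np.cross(z,x),z])
E
python3 - <<'E'
from h import *
c=cam('wrist');o=telemetry.get_obs();T=np.array(c['camera_from_world']);pc=-T[:3,:3].T@T[:3,3]
Rm=R.from_rotvec(o['eef_rot']);print('cam in tool',Rm.inv().apply(pc-o['tool_pos']),Rm.inv().apply(T[2,:3]))
plan([604,-175,255],down(18.9),15)
E
```

```text
cam in tool [  -0.23560834  -71.9915545  -140.52483429] [-0.0010162   0.2731702   0.96196518]
0 d [-12.5 -35.3  -0.8] a [-0.    0.   -6.17]
1 d [ -8.6 -36.5  -0.8] a [-0.    0.   -6.17]
2 d [ -4.6 -37.2  -0.8] a [-0.    0.   -6.17]
3 d [ -0.6 -37.5  -0.8] a [-0.    0.   -6.17]
4 d [  3.4 -37.3  -0.8] a [-0.    0.   -6.17]
5 d [  7.4 -36.7  -0.8] a [-0.    0.   -6.17]
6 d [ 11.3 -35.7  -0.8] a [-0.    0.   -6.17]
7 d [ 15.1 -34.3  -0.8] a [-0.    0.   -6.17]
8 d [ 18.7 -32.5  -0.8] a [-0.    0.   -6.17]
9 d [ 22.1 -30.3  -0.8] a [-0.    0.   -6.17]
10 d [ 25.2 -27.7  -0.8] a [-0.    0.   -6.17]
11 d [ 28.  -24.9  -0.8] a [-0.    0.   -6.17]
12 d [ 30.5 -21.7  -0.8] a [-0.    0.   -6.17]
13 d [ 32.7 -18.3  -0.8] a [-0.    0.   -6.17]
14 d [ 34.5 -14.7  -0.8] a [-0.    0.   -6.17]
```

Run:
```python
from h import *
plan([604,-175,260],down(-161.1),15)
```

```text
0 d [-12.5 -35.3  -1.1] a [0.   0.   5.83]
1 d [-16.  -33.9  -1.1] a [0.   0.   5.83]
2 d [-19.3 -32.1  -1.1] a [0.   0.   5.83]
3 d [-22.5 -30.   -1.1] a [0.   0.   5.83]
4 d [-25.4 -27.5  -1.1] a [0.   0.   5.83]
5 d [-28.1 -24.8  -1.1] a [0.   0.   5.83]
6 d [-30.5 -21.8  -1.1] a [0.   0.   5.83]
7 d [-32.5 -18.6  -1.1] a [0.   0.   5.83]
8 d [-34.2 -15.2  -1.1] a [0.   0.   5.83]
9 d [-35.6 -11.6  -1.1] a [0.   0.   5.83]
10 d [-36.6  -8.   -1.1] a [0.   0.   5.83]
11 d [-37.2  -4.2  -1.1] a [0.   0.   5.83]
12 d [-37.5  -0.4  -1.1] a [0.   0.   5.83]
13 d [-37.3   3.4  -1.1] a [0.   0.   5.83]
14 d [-36.8   7.2  -1.1] a [0.   0.   5.83]
```

Emit:
servo_tool:
  steps:
    - {"dx": -12.5,"dy": -35,"dz": -1,"az": 5.8}
    - {"dx": -16,"dy": -34,"dz": -1,"az": 5.8}
    - {"dx": -19,"dy": -32,"dz": -1,"az": 5.8}
    - {"dx": -22.5,"dy": -30,"dz": -1,"az": 5.8}
    - {"dx": -25.5,"dy": -27.5,"dz": -1,"az": 5.8}

```text
schema error: expected keys dx, dy, dz, ax, ay, az
```

Emit:
servo_tool:
  steps:
    - {"dx": -28,"dy": -25,"dz": -1,"az": 5.8}
    - {"dx": -30.5,"dy": -22,"dz": -1,"az": 5.8}
    - {"dx": -32.5,"dy": -18.5,"dz": -1,"az": 5.8}
    - {"dx": -34,"dy": -15,"dz": -1,"az": 5.8}
    - {"dx": -35.5,"dy": -11.5,"dz": -1,"az": 5.8}

```text
schema error: expected keys dx, dy, dz, ax, ay, az
```

Emit:
servo_tool:
  steps:
    - {"dx": -36.5,"dy": -8,"dz": -1,"az": 5.8}
    - {"dx": -37,"dy": -4,"dz": -1,"az": 5.8}
    - {"dx": -37.5,"dy": -0.5,"dz": -1,"az": 5.8}
    - {"dx": -37.5,"dy": 3.5,"dz": -1,"az": 6}
    - {"dx": -37,"dy": 7,"dz": -1,"az": 6}

```text
schema error: expected keys dx, dy, dz, ax, ay, az
```

Run:
```python
from h import *
cam('wrist','w1.png');o=telemetry.get_obs();print(o['tool_pos'],R.from_rotvec(o['eef_rot']).as_matrix()[:,0],o['joint_positions'],o['time_s'])
```

```text
[ 148.03925135 -503.65002148  243.62469503] [ 2.81939208e-01 -9.59432256e-01 -1.69216075e-04] [-1.43097662e+00  3.42124693e-01  1.52424601e+00  1.24314987e-05
  1.27539473e+00 -1.45998627e-01] 0.4
```

View pics/w1.png

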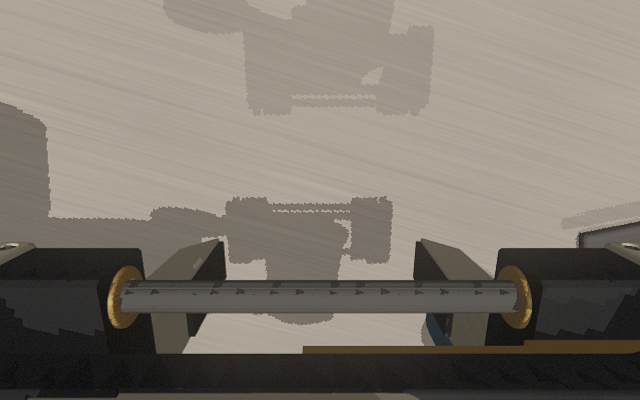

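All three calls were refused because every row needs all six keys, so the arm hasn't moved. I'll resend them one at a time with the full rows.

Emit:
servo_tool:
  steps:
    - {"dx": -12.5,"dy": -35,"dz": -1,"ax": 0,"ay": 0,"az": 5.8}
    - {"dx": -16,"dy": -34,"dz": -1,"ax": 0,"ay": 0,"az": 5.8}
    - {"dx": -19,"dy": -32,"dz": -1,"ax": 0,"ay": 0,"az": 5.8}
    - {"dx": -22.5,"dy": -30,"dz": -1,"ax": 0,"ay": 0,"az": 5.8}
    - {"dx": -25.5,"dy": -27.5,"dz": -1,"ax": 0,"ay": 0,"az": 5.8}

```text
time_s: 0.9
tool_pos: [300.7, -393.3, 248.9]
eef_rot: [1.958, -2.457, 0.001]
ft_force: [-0.0, -0.9, -0.2]
opening: 92.3
```

Emit:
servo_tool:
  steps:
    - {"dx": -28,"dy": -25,"dz": -1,"ax": 0,"ay": 0,"az": 5.8}
    - {"dx": -30.5,"dy": -22,"dz": -1,"ax": 0,"ay": 0,"az": 5.8}
    - {"dx": -32.5,"dy": -18.5,"dz": -1,"ax": 0,"ay": 0,"az": 5.8}
    - {"dx": -34,"dy": -15,"dz": -1,"ax": 0,"ay": 0,"az": 5.8}
    - {"dx": -35.5,"dy": -11.5,"dz": -1,"ax": 0,"ay": 0,"az": 5.8}

```text
time_s: 1.4
tool_pos: [452.1, -283.3, 253.9]
eef_rot: [-1.281, 2.868, -0.001]
ft_force: [-0.2, -0.6, -0.1]
opening: 91.5
```

Emit:
servo_tool:
  steps:
    - {"dx": -36.5,"dy": -8,"dz": -1,"ax": 0,"ay": 0,"az": 5.8}
    - {"dx": -37,"dy": -4,"dz": -1,"ax": 0,"ay": 0,"az": 5.8}
    - {"dx": -37.5,"dy": -0.5,"dz": -1,"ax": 0,"ay": 0,"az": 5.8}
    - {"dx": -37.5,"dy": 3.5,"dz": -1,"ax": 0,"ay": 0,"az": 6}
    - {"dx": -37,"dy": 7,"dz": -1,"ax": 0,"ay": 0,"az": 6}

```text
time_s: 1.9
tool_pos: [603.5, -172.9, 258.7]
eef_rot: [0.511, -3.1, 0.0]
ft_force: [0.5, -0.4, 0.1]
opening: 91.6
```

Run:
```python
from h import *
cam('wrist','w2.png');cam('side','s2.png');o=telemetry.get_obs();print(o['tool_pos'],R.from_rotvec(o['eef_rot']).as_matrix()[:,0],o['joint_positions'],o['time_s'])
```

```text
[ 605.11424203 -170.87217222  258.04244427] [-0.94510602 -0.32676153 -0.00122806] [-3.97649442e-01  5.28097861e-01  1.18811704e+00  1.31660424e-03
  1.42489605e+00  2.41087648e+00] 2.0
```

View pics/w2.png

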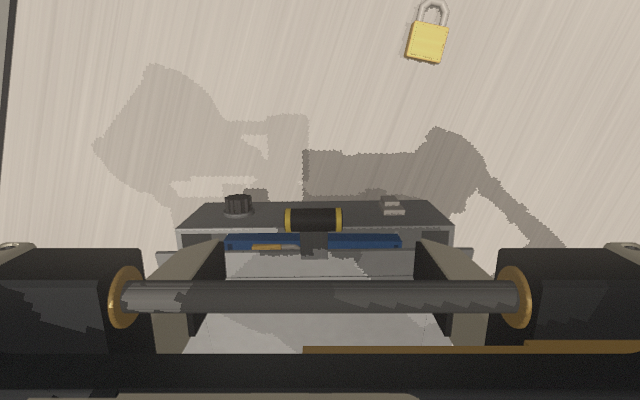

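View pics/s2.png

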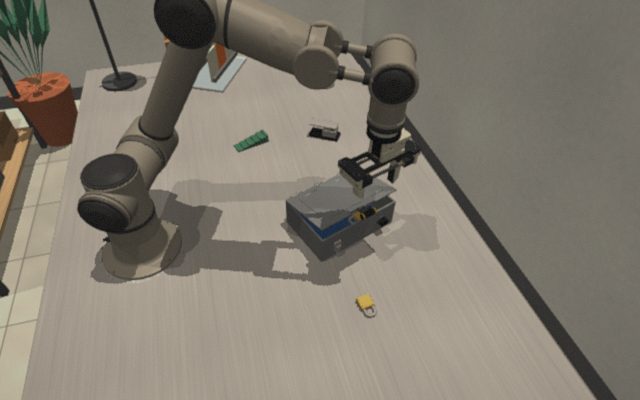

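The wrist view shows the grip bar centred near (313,219), parallel to the jaw direction, with the spare padlock well clear at (427,40). I'll fuse the three views for the bar's position.

Run:
```python
from h import *
np.set_printoptions(precision=2,suppress=True)
w=cam('wrist');s=cam('side');t=cam('top')
img=w['image'].astype(int);m=((img[...,2]>130)&(img[...,1]>110)&(img[...,0]<90)).astype(np.uint8);m[:200]=0;m[240:]=0;m[:,:270]=0;m[:,360:]=0
ys,xs=np.nonzero(m);print(xs.min(),xs.max(),ys.min(),ys.max());u=(xs.min()+xs.max())/2;v=(ys.min()+ys.max())/2
L=(xs.min()+3,ys[xs<310].mean());Rr=(xs.max()-3,ys[xs>310].mean());print(L,Rr)
for obs in ([(w,u,v),(s,368.6,213.2)],[(w,u,v),(t,395.4,169.6)],[(w,u,v),(s,368.6,213.2),(t,395.4,169.6)]): print(tri(obs))
for z in(140,145):print(plane(w,u,v,z), plane(w,*L,z)-plane(w,*Rr,z))
```

```text
288 344 207 229
(np.int64(291), np.float64(218.2135922330097)) (np.int64(341), np.float64(218.0888888888889))
(array([ 604.26, -163.35,  151.91]), [1.7176471410748813, 1.717647141074735])
(array([ 601.64, -158.61,  140.53]), [0.3628735097575521, 0.3628735097574916])
(array([ 603.44, -159.49,  145.46]), [1.1297553310993256, 4.2988713303761, 3.4749947093398226])
[ 601.88 -158.23  140.  ] [36.3  12.67  0.  ]
[ 602.37 -159.82  145.  ] [35.6  12.43  0.  ]
```

Emit:
servo_tool:
  steps:
    - {"dx": -1,"dy": 12,"dz": 17,"ax": 0,"ay": 0,"az": 0}
    - {"dx": 0,"dy": 0,"dz": 30,"ax": 0,"ay": 0,"az": 0}
    - {"dx": 0,"dy": 0,"dz": 30,"ax": 0,"ay": 0,"az": 0}
    - {"dx": 0,"dy": 0,"dz": 25,"ax": 0,"ay": 0,"az": 0}
    - {"dx": 0,"dy": 0,"dz": 15,"ax": 0,"ay": 0,"az": 0}

```text
time_s: 2.65
tool_pos: [597.4, -163.3, 139.8]
eef_rot: [0.516, -3.096, -0.002]
ft_force: [0.8, -0.2, -0.1]
opening: 91.9
```

Run:
```python
from h import *
cam('wrist','w3.png');c=cam('side');o=telemetry.get_obs();print(o['tool_pos'],o['ft_force'],o['time_s'])
cv2.imwrite('pics/s3.png',cv2.resize(c['image'][100:260,260:460],None,fx=3.7,fy=3.7,interpolation=cv2.INTER_CUBIC))
```

```text
[ 597.16744153 -163.08984065  139.55136798] [ 0.27553183 -0.04469771 -0.03389267] 2.75
```

View pics/w3.png

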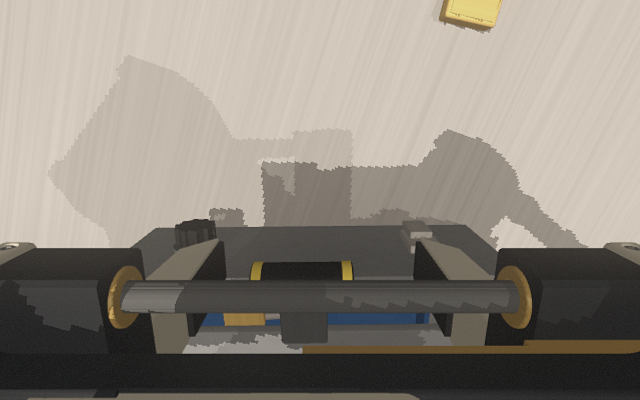

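View pics/s3.png

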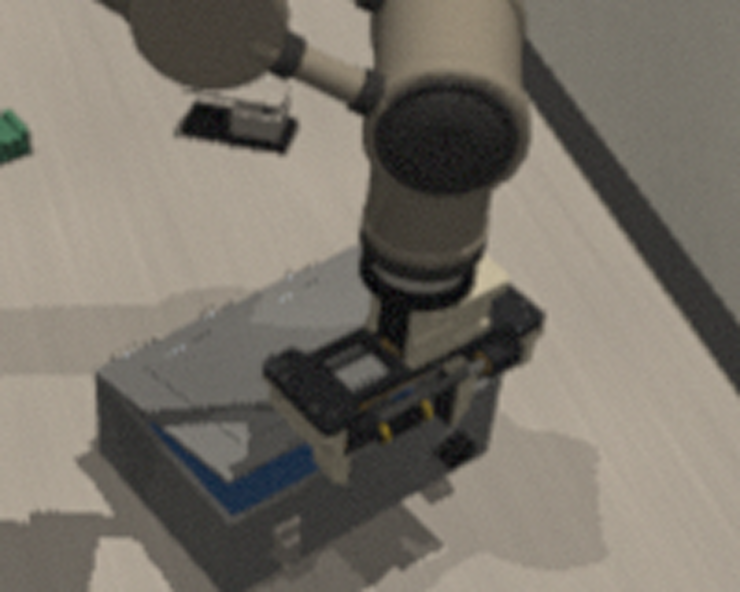

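The fingers straddle the bar. The bar's centre is at u≈301 against 319, so the tool has to go about 7 mm in -x. I'll shift, close, then check.

Emit:
servo_tool:
  steps:
    - {"dx": -7,"dy": 2,"dz": -1,"ax": 0,"ay": 0,"az": 0}
    - {"dx": 0,"dy": 0,"dz": 0,"ax": 0,"ay": 0,"az": 0}

```text
time_s: 2.95
tool_pos: [606.6, -158.5, 144.5]
eef_rot: [-0.517, 3.096, -0.003]
ft_force: [0.2, -0.6, 0.4]
opening: 91.9
```

Emit:
servo_tool:
  claw: 30
  steps:
    - {"dx": 0,"dy": 0,"dz": 0,"ax": 0,"ay": 0,"az": 0}
    - {"dx": 0,"dy": 0,"dz": 0,"ax": 0,"ay": 0,"az": 0}
    - {"dx": 0,"dy": 0,"dz": 0,"ax": 0,"ay": 0,"az": 0}
    - {"dx": 0,"dy": 0,"dz": 0,"ax": 0,"ay": 0,"az": 0}
    - {"dx": 0,"dy": 0,"dz": 0,"ax": 0,"ay": 0,"az": 0}

```text
time_s: 3.45
tool_pos: [605.4, -158.2, 142.8]
eef_rot: [-0.518, 3.099, -0.0]
ft_force: [-0.0, -0.2, -0.6]
opening: 56.3
```

Emit:
servo_tool:
  steps:
    - {"dx": 0,"dy": 0,"dz": 0,"ax": 0,"ay": 0,"az": 0}
    - {"dx": 0,"dy": 0,"dz": 0,"ax": 0,"ay": 0,"az": 0}

```text
time_s: 3.65
tool_pos: [604.0, -158.7, 142.3]
eef_rot: [0.518, -3.095, 0.0]
ft_force: [-7.1, -2.9, 1.5]
opening: 43.9
```

Run:
```python
from h import *
cam('wrist','w4.png');o=telemetry.get_obs();print(o['tool_pos'],o['ft_force'],o['time_s'],o['opening'],R.from_rotvec(o['eef_rot']).as_matrix())
```

```text
[ 603.95286613 -158.74114013  142.32065155] [-4.60113432 -2.47416264  0.84207277] 3.7 43.63738868675087 [[-9.45566800e-01 -3.25407342e-01 -3.67281402e-03]
 [-3.25407082e-01  9.45573774e-01 -6.84694001e-04]
 [ 3.69572107e-03  5.47735778e-04 -9.99993021e-01]]
```

View pics/w4.png

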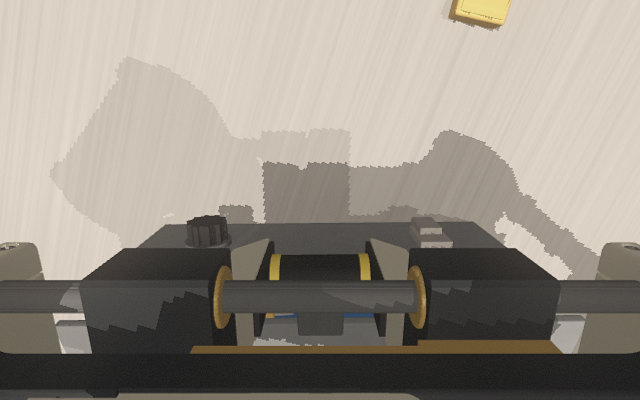

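Gripped at 43.6 mm opening, as expected for a 44 mm bar. Its radius from the hinge comes to 210 mm, which agrees with the text. Next I'll compute the arc.

Run:
```python
import numpy as np
ph=np.linspace(0.2617,1.590,26)
for i in range(25): print(i,round(210*(np.cos(ph[i])-np.cos(ph[i+1])),1),round(-210*(np.sin(ph[i+1])-np.sin(ph[i])),1), 'at',round(ph[i+1],3),np.round([210*np.cos(ph[i+1]),88+210*np.sin(ph[i+1])],0))
```

```text
0 3.2 -10.7 at 0.315 [200. 153.]
1 3.7 -10.5 at 0.368 [196. 164.]
2 4.3 -10.3 at 0.421 [192. 174.]
3 4.8 -10.1 at 0.474 [187. 184.]
4 5.4 -9.8 at 0.527 [181. 194.]
5 5.9 -9.5 at 0.58 [176. 203.]
6 6.4 -9.2 at 0.634 [169. 212.]
7 6.8 -8.8 at 0.687 [162. 221.]
8 7.3 -8.4 at 0.74 [155. 230.]
9 7.7 -8.0 at 0.793 [147. 238.]
10 8.2 -7.6 at 0.846 [139. 245.]
11 8.5 -7.2 at 0.899 [131. 252.]
12 8.9 -6.7 at 0.952 [122. 259.]
13 9.3 -6.2 at 1.006 [112. 265.]
14 9.6 -5.7 at 1.059 [103. 271.]
15 9.9 -5.2 at 1.112 [ 93. 276.]
16 10.1 -4.7 at 1.165 [ 83. 281.]
17 10.4 -4.1 at 1.218 [ 73. 285.]
18 10.6 -3.6 at 1.271 [ 62. 289.]
19 10.7 -3.0 at 1.324 [ 51. 292.]
20 10.9 -2.4 at 1.377 [ 40. 294.]
21 11.0 -1.9 at 1.431 [ 29. 296.]
22 11.1 -1.3 at 1.484 [ 18. 297.]
23 11.1 -0.7 at 1.537 [  7. 298.]
24 11.2 -0.1 at 1.59 [ -4. 298.]
```

Emit:
servo_tool:
  steps:
    - {"dx": 0,"dy": 3.2,"dz": -10.7,"ax": 0,"ay": 0,"az": 0}
    - {"dx": 0,"dy": 3.7,"dz": -10.5,"ax": 0,"ay": 0,"az": 0}
    - {"dx": 0,"dy": 4.3,"dz": -10.3,"ax": 0,"ay": 0,"az": 0}
    - {"dx": 0,"dy": 4.8,"dz": -10.1,"ax": 0,"ay": 0,"az": 0}
    - {"dx": 0,"dy": 5.4,"dz": -9.8,"ax": 0,"ay": 0,"az": 0}

```text
time_s: 4.2
tool_pos: [596.9, -138.9, 193.9]
eef_rot: [0.517, -3.095, 0.001]
ft_force: [-4.4, -4.7, -4.1]
opening: 43.4
```

Emit:
servo_tool:
  steps:
    - {"dx": 0,"dy": 5.9,"dz": -9.5,"ax": 0,"ay": 0,"az": 0}
    - {"dx": 0,"dy": 6.4,"dz": -9.2,"ax": 0,"ay": 0,"az": 0}
    - {"dx": 0,"dy": 6.8,"dz": -8.8,"ax": 0,"ay": 0,"az": 0}
    - {"dx": 0,"dy": 7.3,"dz": -8.4,"ax": 0,"ay": 0,"az": 0}
    - {"dx": 0,"dy": 7.7,"dz": -8.0,"ax": 0,"ay": 0,"az": 0}

```text
time_s: 4.7
tool_pos: [585.7, -107.1, 238.2]
eef_rot: [0.516, -3.095, 0.004]
ft_force: [-6.2, -6.3, -1.3]
opening: 43.5
```

Emit:
servo_tool:
  steps:
    - {"dx": 0,"dy": 8.2,"dz": -7.6,"ax": 0,"ay": 0,"az": 0}
    - {"dx": 0,"dy": 8.5,"dz": -7.2,"ax": 0,"ay": 0,"az": 0}
    - {"dx": 0,"dy": 8.9,"dz": -6.7,"ax": 0,"ay": 0,"az": 0}
    - {"dx": 0,"dy": 9.3,"dz": -6.2,"ax": 0,"ay": 0,"az": 0}
    - {"dx": 0,"dy": 9.6,"dz": -5.7,"ax": 0,"ay": 0,"az": 0}

```text
time_s: 5.2
tool_pos: [571.1, -65.6, 272.1]
eef_rot: [0.515, -3.095, 0.006]
ft_force: [-6.9, -9.4, 1.6]
opening: 43.7
```

Emit:
servo_tool:
  steps:
    - {"dx": 0,"dy": 9.9,"dz": -5.2,"ax": 0,"ay": 0,"az": 0}
    - {"dx": 0,"dy": 10.1,"dz": -4.7,"ax": 0,"ay": 0,"az": 0}
    - {"dx": 0,"dy": 10.4,"dz": -4.1,"ax": 0,"ay": 0,"az": 0}
    - {"dx": 0,"dy": 10.6,"dz": -3.6,"ax": 0,"ay": 0,"az": 0}
    - {"dx": 0,"dy": 10.7,"dz": -3.0,"ax": 0,"ay": 0,"az": 0}

```text
time_s: 5.7
tool_pos: [553.9, -17.0, 293.5]
eef_rot: [0.515, -3.095, 0.008]
ft_force: [-10.8, -10.3, 6.9]
opening: 43.4
```

Run:
```python
from h import *
cam('wrist','w5.png');c=cam('side');o=telemetry.get_obs();print(o['tool_pos'],o['ft_force'],o['time_s'],o['opening'],o['joint_positions'])
cv2.imwrite('pics/s5.png',cv2.resize(c['image'][60:260,250:450],None,fx=3,fy=3,interpolation=cv2.INTER_CUBIC))
```

```text
[553.4367575  -15.59558895 293.85425473] [-12.70545111  -6.26643819   9.69526884] 5.8 43.50641280943266 [-0.16421219  0.36477413  1.35102751 -0.00440396  1.42890392  2.64695351]
```

View pics/w5.png

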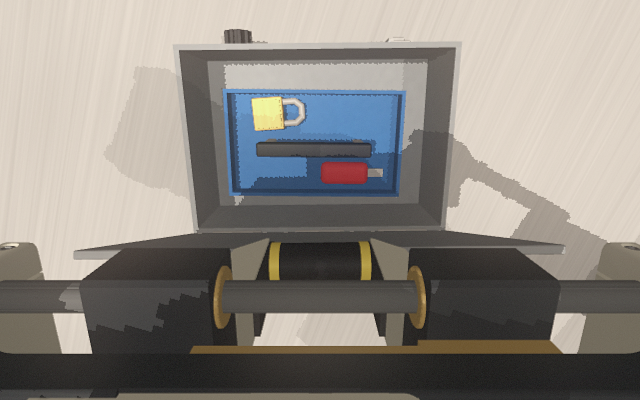

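View pics/s5.png

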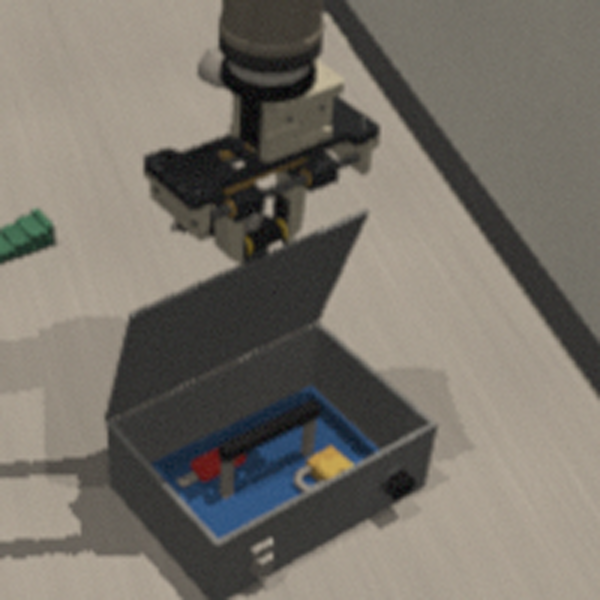

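The wrist view gives a clear look into the box. The rim corners are near (177,45), (461,41) and, on the hinge side, about (197,232) and (443,229). The tray handle lies at (257-371,149). I'll use these to refine the box frame and the handle before finishing the lid.

Run:
```python
from h import *
np.set_printoptions(precision=2,suppress=True)
w=cam('wrist')
im=cv2.imread('pics/w5.png');cv2.imwrite('pics/w5z.png',cv2.resize(im[20:260,160:480],None,fx=2.5,fy=2.5,interpolation=cv2.INTER_CUBIC))
hc=np.array([537,32.7]);ex=np.array([-.324,.946]);ey=-np.array([.946,.324])
def b(p): return np.array([(p[:2]-hc)@ex+90,(p[:2]-hc)@ey])
for n,a,z in [('fl',(177,45),90),('fr',(461,41),90),('hl',(197,232),90),('hr',(443,229),90),('handleL',(257,149),71+8),('handleR',(371,149),79),('tfl',(224,90),30),('tfr',(405,92),30),('tbl',(231,195),30),('tbr',(399,194),30)]:
    p=plane(w,*a,z);print(n,p,'box',b(p))
o=telemetry.get_obs();print(o['ft_force'],o['tool_pos'])
```

```text
fl [711.46 -90.71  90.  ] box [ -83.27 -125.05]
fr [ 471.66 -176.86   90.  ] box [-87.07 129.71]
hl [652.3   77.65  90.  ] box [  95.16 -123.64]
hr [412.64  -7.73  90.  ] box [ 92.04 130.74]
handleL [618.96 -22.71  79.  ] box [ 11.02 -59.58]
handleR [511.07 -59.73  79.  ] box [10.96 54.48]
tfl [676.68 -64.01  30.  ] box [ -46.75 -100.8 ]
tfr [ 489.43 -126.22   30.  ] box [-44.93  96.5 ]
tbl [638.66  47.71  30.  ] box [  71.26 -101.03]
tbr [451.59 -17.62  30.  ] box [70.07 97.1 ]
[-12.45  -6.08   9.81] [553.5  -15.78 293.8 ]
```

View pics/w5z.png

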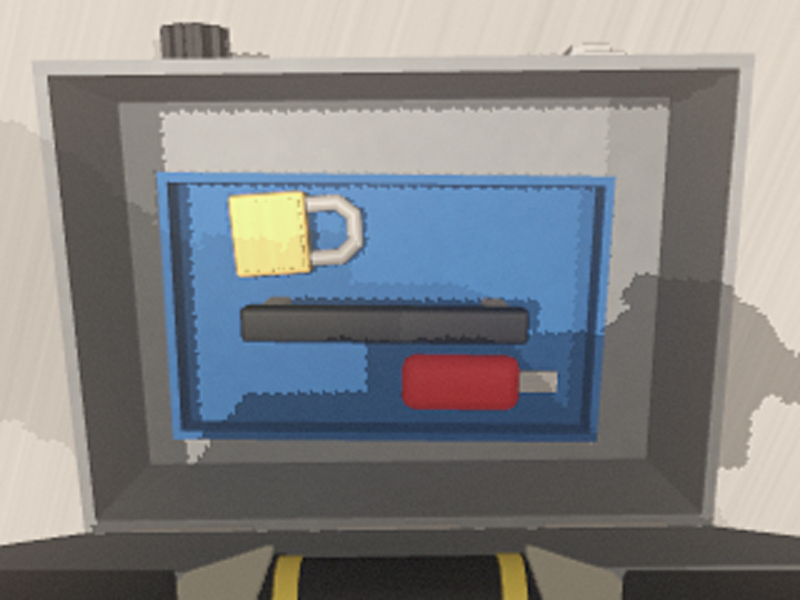

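Emit:
servo_tool:
  steps:
    - {"dx": 0.5,"dy": 11.4,"dz": -3,"ax": 0,"ay": 0,"az": 0}
    - {"dx": 0.5,"dy": 11.5,"dz": -2.4,"ax": 0,"ay": 0,"az": 0}
    - {"dx": 0,"dy": 11.6,"dz": -1.6,"ax": 0,"ay": 0,"az": 0}
    - {"dx": 0,"dy": 11.6,"dz": -0.7,"ax": 0,"ay": 0,"az": 0}
    - {"dx": 0,"dy": 11.7,"dz": -0.2,"ax": 0,"ay": 0,"az": 0}

```text
time_s: 6.35
tool_pos: [534.3, 38.4, 301.1]
eef_rot: [0.516, -3.095, 0.005]
ft_force: [-9.6, -6.4, 5.7]
opening: 43.6
```

Emit:
servo_tool:
  steps:
    - {"dx": 0,"dy": 0,"dz": 0,"ax": 0,"ay": 0,"az": 0}
    - {"dx": 0,"dy": 0,"dz": 0,"ax": 0,"ay": 0,"az": 0}

```text
time_s: 6.55
tool_pos: [533.9, 39.6, 301.1]
eef_rot: [0.518, -3.094, 0.001]
ft_force: [-11.1, -1.8, 6.7]
opening: 44.0
```

Run:
```python
from h import *
w=cam('wrist','w6.png');c=cam('side','s6.png');t=cam('top','t6.png');o=telemetry.get_obs();print(o['tool_pos'],o['ft_force'],o['time_s'],o['opening'],o['joint_positions'])
cv2.imwrite('pics/s6z.png',cv2.resize(c['image'][80:230,260:460],None,fx=4,fy=4,interpolation=cv2.INTER_CUBIC))
cv2.imwrite('pics/t6z.png',cv2.resize(t['image'][100:260,270:430],None,fx=3.7,fy=3.7,interpolation=cv2.INTER_CUBIC))
p=o['tool_pos'];print('h',(p[:2]-[537,32.7])@[.324,-.946])
```

```text
[533.93893014  39.41460572 301.09438556] [-11.59972326  -1.81755636   7.17469365] 6.7 43.695581950080246 [-6.86839084e-02  3.25988287e-01  1.38820025e+00 -1.45607297e-03
  1.43136454e+00  2.74191331e+00]
h -7.343803648222526
```

View pics/s6z.png

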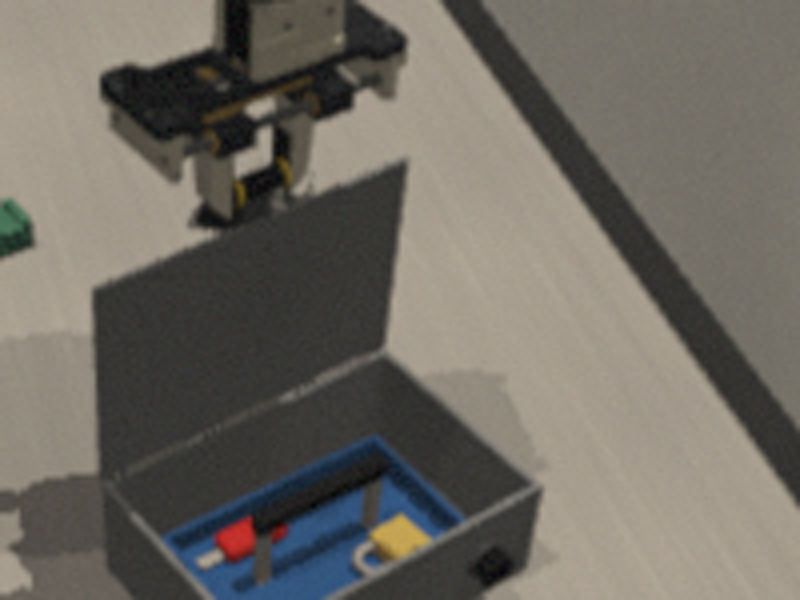

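View pics/t6z.png

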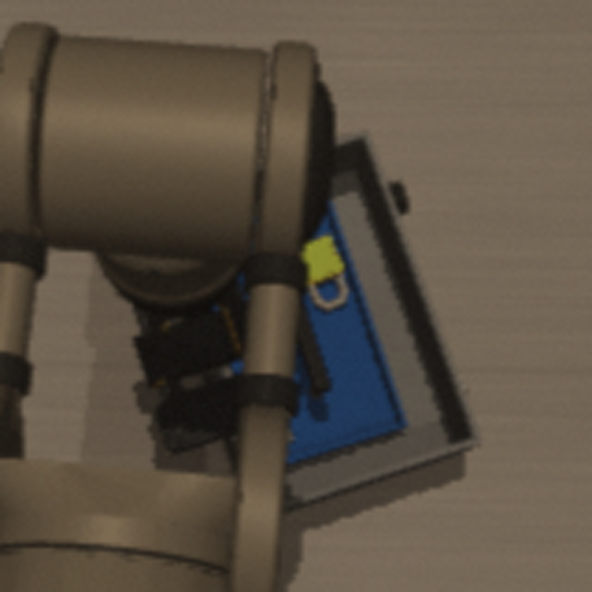

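View pics/w6.png

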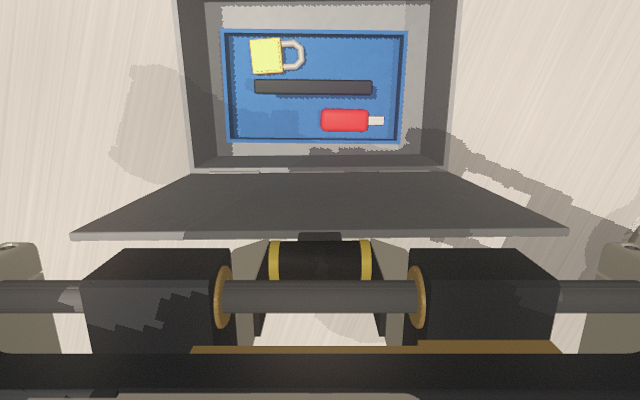

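The lid looks upright in the side view. I'll measure its angle from the base and top corners separately, in the side and the wrist views.

Run:
```python
from h import *
np.set_printoptions(precision=3,suppress=True)
w=cam('wrist');s=cam('side')
im=cv2.imread('pics/w6.png');cv2.imwrite('pics/w6z.png',cv2.resize(im[150:250,50:590],None,fx=1.45,fy=4,interpolation=cv2.INTER_CUBIC))
ex=np.array([-.324,.946])
def ang(c,b,t,L=180):
    p=plane(c,*b,90);o,d=ray(c,*t)
    # top point on vertical plane perpendicular to y_box thru: intersect ray with plane through p containing ex & z
    n=np.array([.946,.324,0]);q=o+d*((p-o)@n)/(d@n);r=q-p;return p,q,np.linalg.norm(r),np.pi/2+np.arctan2(r[:2]@ex,r[2]), 'z270:',np.pi/2+np.arctan2((plane(c,*t,270)-p)[:2]@ex,180)
for c,b,t in[(s,(287,199.5),(283.75,152.5)),(s,(356.25,168),(361.75,120)),(w,(190,173),(72,236)),(w,(449,170),(568,231))]:print(*ang(c,b,t))
```

```text
[423.761  -2.547  90.   ] [421.964   2.702 259.72 ] 169.81096426920962 1.6034737229330907 z270: 1.5410131578257162
[662.109  75.776  90.   ] [662.517  74.586 270.222] 180.22636714500044 1.5638166074874345 z270: 1.5651189650720176
[655.927  77.258  90.   ] [656.45   75.73  267.682] 177.6896698518753 1.5617080887468962 z270: 1.5568005957691955
[410.144 -10.291  90.   ] [410.335 -10.85  266.271] 176.27168697328062 1.5674459034544062 z270: 1.5597504723253215
```

View pics/w6z.png

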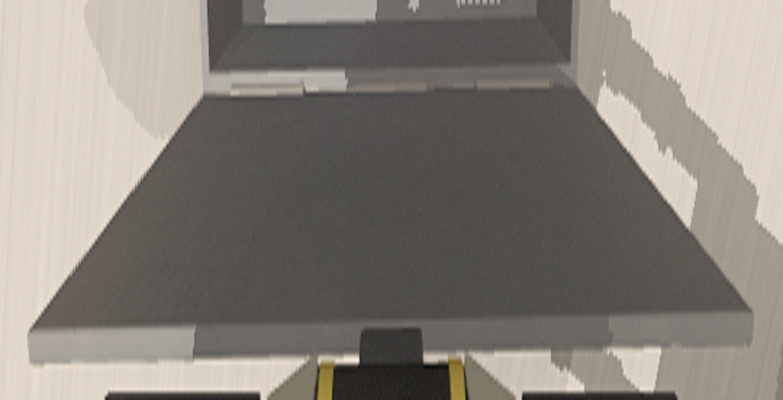

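The views agree on about 1.56 rad, within 0.01-0.02 of upright. I'll nudge 1.5 mm further, release, then rise clear.

Emit:
servo_tool:
  steps:
    - {"dx": 1,"dy": 1.5,"dz": 0,"ax": 0,"ay": 0,"az": 0}
    - {"dx": 0,"dy": 0,"dz": 0,"ax": 0,"ay": 0,"az": 0}
    - {"dx": 0,"dy": 0,"dz": 0,"ax": 0,"ay": 0,"az": 0}

```text
time_s: 7.1
tool_pos: [533.7, 40.0, 301.1]
eef_rot: [0.517, -3.097, 0.003]
ft_force: [-6.3, -3.2, 6.7]
opening: 43.6
```

Emit:
servo_tool:
  claw: 91
  steps:
    - {"dx": 0,"dy": 0,"dz": 0,"ax": 0,"ay": 0,"az": 0}
    - {"dx": 0,"dy": 0,"dz": 0,"ax": 0,"ay": 0,"az": 0}
    - {"dx": 0,"dy": 0,"dz": 0,"ax": 0,"ay": 0,"az": 0}
    - {"dx": 0,"dy": 0,"dz": 0,"ax": 0,"ay": 0,"az": 0}
    - {"dx": 0,"dy": 0,"dz": 0,"ax": 0,"ay": 0,"az": 0}

```text
time_s: 7.6
tool_pos: [535.0, 40.8, 299.8]
eef_rot: [-0.518, 3.099, -0.0]
ft_force: [0.6, -0.5, -1.1]
opening: 79.1
```

Emit:
servo_tool:
  steps:
    - {"dx": 0,"dy": 0,"dz": 0,"ax": 0,"ay": 0,"az": 0}
    - {"dx": 0,"dy": 0,"dz": -5,"ax": 0,"ay": 0,"az": 0}
    - {"dx": 0,"dy": 0,"dz": -10,"ax": 0,"ay": 0,"az": 0}
    - {"dx": 0,"dy": 0,"dz": -15,"ax": 0,"ay": 0,"az": 0}
    - {"dx": 0,"dy": 0,"dz": -20,"ax": 0,"ay": 0,"az": 0}

```text
time_s: 8.1
tool_pos: [534.7, 40.7, 350.7]
eef_rot: [0.518, -3.098, -0.0]
ft_force: [0.9, 0.1, 0.0]
opening: 91.0
```

Run:
```python
from h import *
w=cam('wrist','w7.png');c=cam('side','s7.png');o=telemetry.get_obs();print(o['tool_pos'],o['ft_force'],o['time_s'],o['opening'],o['joint_positions'])
cv2.imwrite('pics/s7z.png',cv2.resize(c['image'][90:240,260:430],None,fx=4,fy=4,interpolation=cv2.INTER_CUBIC))
```

```text
[536.01955229  40.65917604 353.2840793 ] [-0.05899132 -0.16523321 -0.83915731] 8.2 90.94226410597304 [-6.68380844e-02  3.03404024e-01  1.28089290e+00 -1.05500522e-04
  1.55087917e+00  2.74350086e+00]
```

View pics/s7z.png

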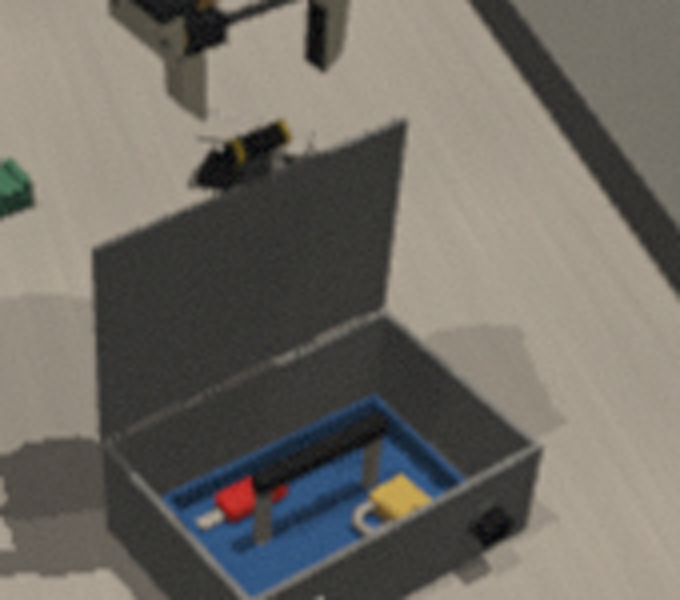

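View pics/w7.png

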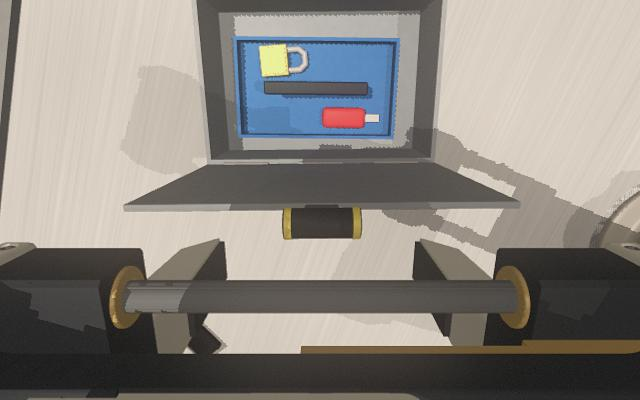

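The lid is released and stands upright, with the bar at (322,222) in the wrist view. The handle lies at (264-368, 88). I'll save this camera pose, move over the box for a second view, and close the claw on the way.

Run:
```python
from h import *
import pickle
w=cam('wrist','w7.png');s=cam('side');pickle.dump((w,s),open('v7.pkl','wb'))
cv2.imwrite('pics/w7z.png',cv2.resize(w['image'][20:220,180:460],None,fx=2.85,fy=2.85,interpolation=cv2.INTER_CUBIC))
```

```text
(no output)
```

View pics/w7z.png

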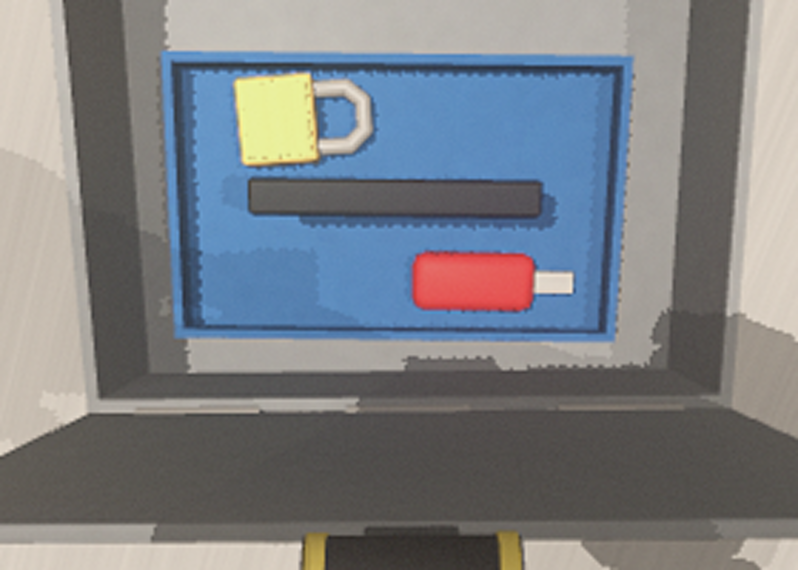

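Emit:
servo_tool:
  claw: 0
  steps:
    - {"dx": 0,"dy": -10,"dz": -10,"ax": 0,"ay": 0,"az": 0}
    - {"dx": 0,"dy": -20,"dz": -5,"ax": 0,"ay": 0,"az": 0}
    - {"dx": 0,"dy": -20,"dz": 0,"ax": 0,"ay": 0,"az": 0}
    - {"dx": 0,"dy": -10,"dz": 0,"ax": 0,"ay": 0,"az": 0}
    - {"dx": 0,"dy": 0,"dz": 0,"ax": 0,"ay": 0,"az": 0}

```text
time_s: 8.8
tool_pos: [554.4, -17.0, 363.7]
eef_rot: [0.515, -3.097, -0.001]
ft_force: [0.1, -0.8, -0.2]
opening: 55.6
```

Run:
```python
from h import *
import pickle
w=cam('wrist','w8.png');s=cam('side');pickle.dump((w,s),open('v8.pkl','wb'))
o=telemetry.get_obs();print(o['tool_pos'],o['opening'],o['time_s'])
```

```text
[554.12933586 -15.63971806 364.26672954] 47.78062804393261 8.9
```

View pics/w8.png

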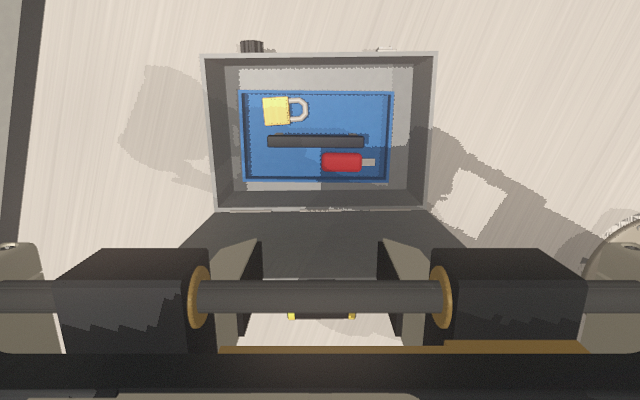

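Run:
```python
from h import *
import pickle
np.set_printoptions(precision=2,suppress=True)
w7,s7=pickle.load(open('v7.pkl','rb'));w8,s8=pickle.load(open('v8.pkl','rb'))
cv2.imwrite('pics/w8z.png',cv2.resize(w8['image'][30:230,190:450],None,fx=3,fy=3,interpolation=cv2.INTER_CUBIC))
def handle(w,box):
    g=w['image'].astype(int).max(2);x0,y0,x1,y1=box;m=np.zeros(g.shape,np.uint8);m[y0:y1,x0:x1]=(g[y0:y1,x0:x1]<72)
    n,l,st,ce=cv2.connectedComponentsWithStats(m);i=1+st[1:,4].argmax();c=cv2.minAreaRect(np.argwhere(l==i)[:,::-1].astype(np.float32));print(st[i],ce[i],c);return st[i],c
a=handle(w7,(255,75,380,105));b=handle(w8,(255,130,375,152))
```

```text
[325  95  43   1  43] [346.  95.] ((346.0, 95.0), (42.0, 0.0), 180.0)
[268 135  95   3 157] [313.59 135.57] ((315.0104064941406, 135.53236389160156), (94.00531768798828, 1.9461241960525513), 0.6160598993301392)
```

View pics/w8z.png

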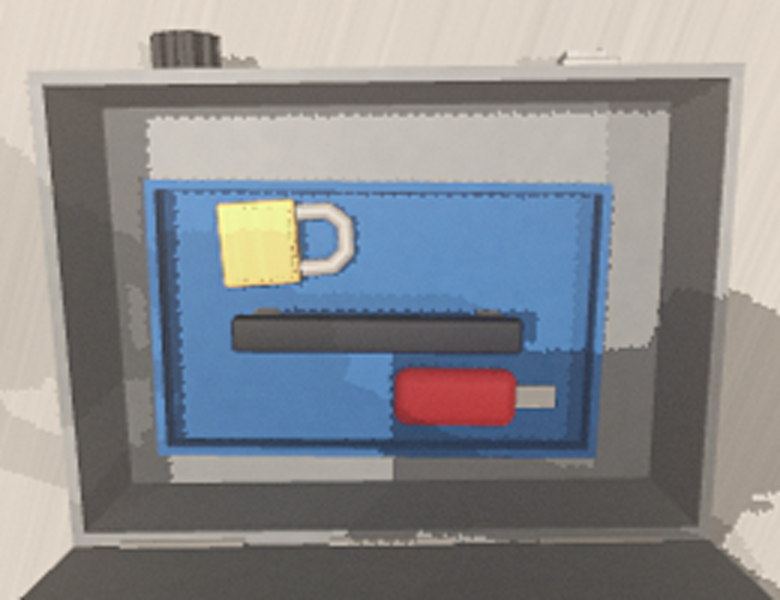

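Run:
```python
from h import *
import pickle
np.set_printoptions(precision=2,suppress=True)
w7,s7=pickle.load(open('v7.pkl','rb'));w8,s8=pickle.load(open('v8.pkl','rb'))
L7,R7=(267.0,89.1),(370.2,89.8);L8,R8=(267.3,141.6),(363.7,142.3)
hc=np.array([537,32.7]);ex=np.array([-.324,.946]);ey=-np.array([.946,.324])
def b(p): return np.array([(p[:2]-hc)@ex+90,(p[:2]-hc)@ey])
for a,c in((L7,L8),(R7,R8)):print(tri([(w7,*a),(w8,*c)]))
for w,l,r in((w7,L7,R7),(w8,L8,R8)):
    pl,pr=plane(w,*l,79),plane(w,*r,79);m=(pl+pr)/2;print('handle',m,b(m),np.linalg.norm(pl-pr),np.degrees(np.arctan2(*(pl-pr)[1::-1])))
# box rim in w8
C=[(190+33/3,30+72/3),(190+743/3,30+65/3),(190+75/3,30+540/3),(190+712/3,30+535/3)]
P=[plane(w8,*c,90) for c in C]
for p in P:print(p,b(p))
m=sum(P)/4;print('boxc',m,b(m))
# lid angle w7
for bb,t in(((180+95/2.85,20+408/2.85),(125,206)),((180+730/2.85,20+403/2.85),(519,202))):
    p=plane(w7,*bb,90);q=plane(w7,*t,270);print('lid',np.pi/2+np.arctan2((q-p)[:2]@ex,180),p,q)
```

```text
(array([619.98, -22.81,  76.2 ]), [0.056215721797635794, 0.056215721797645814])
(array([510.48, -59.59,  78.32]), [0.21377356579393955, 0.21377356579384935])
handle [564.98 -41.22  79.  ] [11.01 -2.52] 115.28891765431439 18.60052560751655
handle [565.22 -41.41  79.  ] [10.75 -2.69] 114.75822965281175 18.454500678497386
[713.54 -92.06  90.  ] [ -85.22 -126.59]
[ 471.28 -177.47   90.  ] [-87.53 130.26]
[655.37  75.33  90.  ] [  91.98 -125.79]
[410.32 -10.55  90.  ] [ 90.13 133.85]
boxc [562.63 -51.19  90.  ] [2.34 2.93]
lid 1.5632240311875014 [653.1   75.01  90.  ] [658.72  75.49 270.  ]
lid 1.5582513704388608 [411.89 -10.35  90.  ] [414.58 -11.82 270.  ]
```

The two wrist views agree to 0.2 mm. The handle's top is at z≈77-79, its centre at (565,-41) and its yaw at 18.5°. That puts the handle about 8 mm towards the hinge from the box centre. The gripper body reaches ±95 mm along the jaws, so a grasp there would hit the upright lid at 90 mm. I'll first nudge the tray forward on the box floor using the closed fingers, with the tool leaning away from the lid.

Emit:
servo_tool:
  claw: 0
  steps:
    - {"dx": -2,"dy": -5,"dz": 0,"ax": -8.5,"ay": 0,"az": 0}
    - {"dx": 0,"dy": -4.4,"dz": 30,"ax": 0,"ay": 0,"az": 0}
    - {"dx": 0,"dy": -7.4,"dz": 49,"ax": 0,"ay": 0,"az": 0}
    - {"dx": 0,"dy": -7.4,"dz": 49,"ax": 0,"ay": 0,"az": 0}
    - {"dx": 0,"dy": -4.4,"dz": 30,"ax": 0,"ay": 0,"az": 0}

```text
time_s: 9.4
tool_pos: [556.0, -18.8, 201.6]
eef_rot: [0.512, -3.062, -0.231]
ft_force: [0.3, -0.0, 0.3]
opening: 7.7
```

Emit:
servo_tool:
  steps:
    - {"dx": 0,"dy": -4.4,"dz": 30,"ax": 0,"ay": 0,"az": 0}
    - {"dx": 0,"dy": -4.4,"dz": 30,"ax": 0,"ay": 0,"az": 0}
    - {"dx": 0,"dy": -3,"dz": 20,"ax": 0,"ay": 0,"az": 0}
    - {"dx": 0,"dy": 0,"dz": 0,"ax": 0,"ay": 0,"az": 0}

```text
time_s: 9.8
tool_pos: [555.8, -18.6, 121.6]
eef_rot: [0.512, -3.06, -0.231]
ft_force: [-0.2, -0.6, 0.5]
opening: 0.8
```

Run:
```python
from h import *
w=cam('wrist','w9.png');c=cam('side','s9.png');o=telemetry.get_obs();p=o['tool_pos'];print(p,o['ft_force'],o['time_s'],o['opening'],'rel handle',(p[:2]-[565.1,-41.3])@[-.32,.947])
cv2.imwrite('pics/s9z.png',cv2.resize(c['image'][90:240,260:430],None,fx=4,fy=4,interpolation=cv2.INTER_CUBIC))
```

```text
[557.97493722 -19.30847423 124.77188364] [ 0.39687425 -0.0954752   1.27612351] 9.9 0.45512325946608273 rel handle 23.10599498965481
```

View pics/s9z.png

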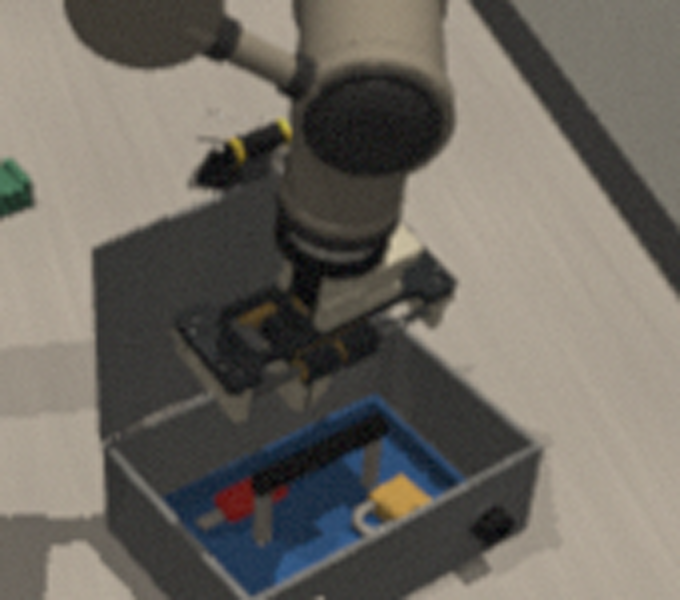

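View pics/w9.png

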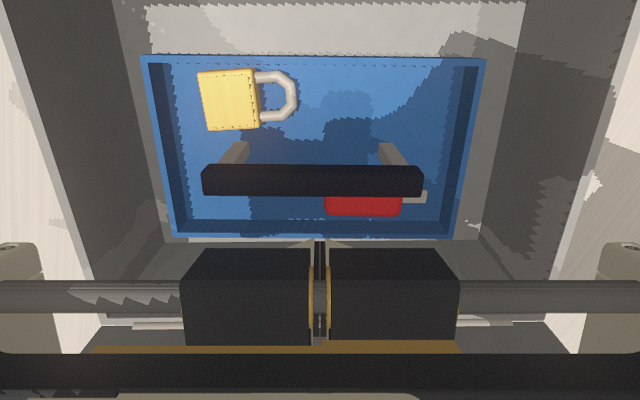

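Emit:
servo_tool:
  steps:
    - {"dx": 0,"dy": -1.5,"dz": 10,"ax": 0,"ay": 0,"az": 0}
    - {"dx": 0,"dy": -1.5,"dz": 10,"ax": 0,"ay": 0,"az": 0}
    - {"dx": 0,"dy": -1.5,"dz": 10,"ax": 0,"ay": 0,"az": 0}
    - {"dx": 0,"dy": -1.5,"dz": 10,"ax": 0,"ay": 0,"az": 0}
    - {"dx": 0,"dy": -1,"dz": 6,"ax": 0,"ay": 0,"az": 0}

```text
time_s: 10.4
tool_pos: [557.4, -20.0, 76.5]
eef_rot: [0.512, -3.065, -0.229]
ft_force: [-0.2, -0.4, -0.4]
opening: 0.4
```

Run:
```python
from h import *
w=cam('wrist','w10.png');c=cam('side','s10.png');o=telemetry.get_obs();p=o['tool_pos'];print(p,o['ft_force'],o['time_s'],o['opening'],'rel handle',(p[:2]-[565.1,-41.3])@[-.32,.947])
cv2.imwrite('pics/s10z.png',cv2.resize(c['image'][90:240,260:430],None,fx=4,fy=4,interpolation=cv2.INTER_CUBIC))
```

```text
[557.29809912 -20.00042666  76.55559502] [ 0.37590474 -0.24546197 -0.15510493] 10.5 0.15526118588066332 rel handle 22.66730423566351
```

View pics/s10z.png

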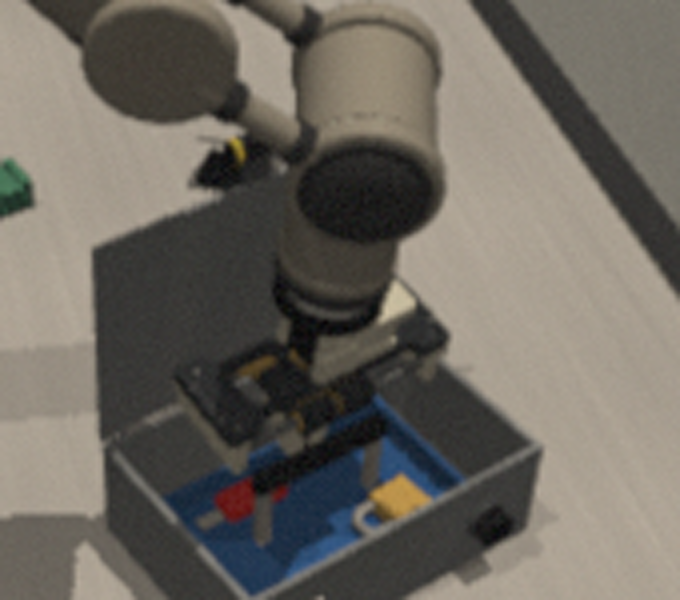

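View pics/w10.png

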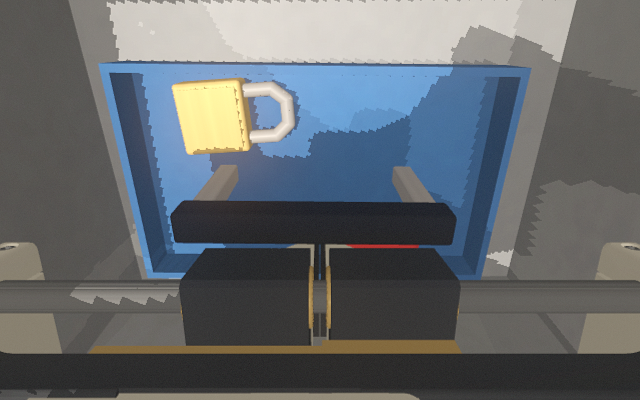

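The fingers are behind the bar and touching nothing. I'll push gently towards the front in small steps.

Emit:
servo_tool:
  steps:
    - {"dx": 0,"dy": -3,"dz": -0.4,"ax": 0,"ay": 0,"az": 0}
    - {"dx": 0,"dy": -3,"dz": -0.5,"ax": 0,"ay": 0,"az": 0}
    - {"dx": 0,"dy": -3,"dz": -0.4,"ax": 0,"ay": 0,"az": 0}
    - {"dx": 0,"dy": -3,"dz": -0.5,"ax": 0,"ay": 0,"az": 0}
    - {"dx": 0,"dy": -3,"dz": -0.4,"ax": 0,"ay": 0,"az": 0}

```text
time_s: 11.0
tool_pos: [563.0, -34.4, 78.0]
eef_rot: [0.512, -3.067, -0.228]
ft_force: [-1.0, 3.5, 2.4]
opening: 0.5
```

Emit:
servo_tool:
  steps:
    - {"dx": 0,"dy": -3,"dz": -0.5,"ax": 0,"ay": 0,"az": 0}
    - {"dx": 0,"dy": -3,"dz": -0.4,"ax": 0,"ay": 0,"az": 0}
    - {"dx": 0,"dy": -3,"dz": -0.5,"ax": 0,"ay": 0,"az": 0}
    - {"dx": 0,"dy": -3,"dz": -0.4,"ax": 0,"ay": 0,"az": 0}
    - {"dx": 0,"dy": -2,"dz": -0.3,"ax": 0,"ay": 0,"az": 0}

```text
time_s: 11.5
tool_pos: [567.6, -48.0, 77.9]
eef_rot: [0.512, -3.067, -0.228]
ft_force: [-1.2, 4.1, 4.5]
opening: 0.2
```

Run:
```python
from h import *
w=cam('wrist','w11.png');c=cam('side','s11.png');o=telemetry.get_obs();p=o['tool_pos'];print(p,o['ft_force'],o['time_s'],o['opening'],'rel handle',(p[:2]-[565.1,-41.3])@[-.32,.947])
cv2.imwrite('pics/s11z.png',cv2.resize(c['image'][90:240,260:430],None,fx=4,fy=4,interpolation=cv2.INTER_CUBIC))
```

```text
[567.7065197  -48.25800083  77.75107684] [-1.1004824   1.75871003  2.16634872] 11.6 0.7020814088971394 rel handle -7.423313087297668
```

View pics/s11z.png

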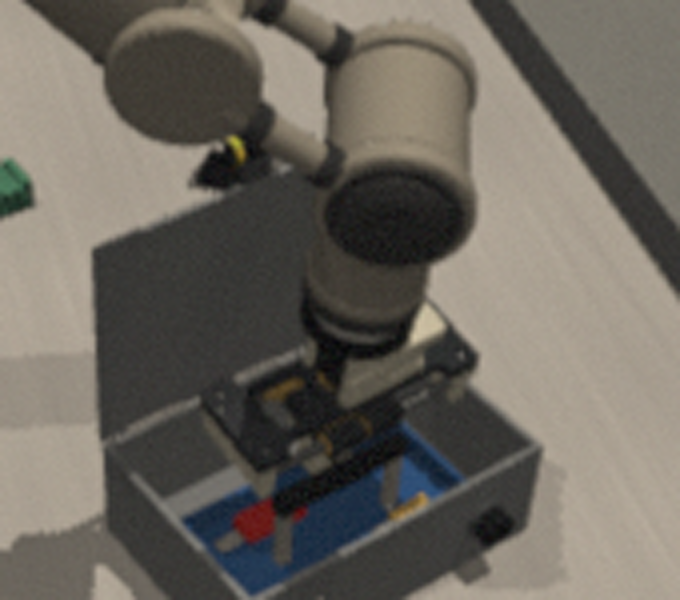

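View pics/w11.png

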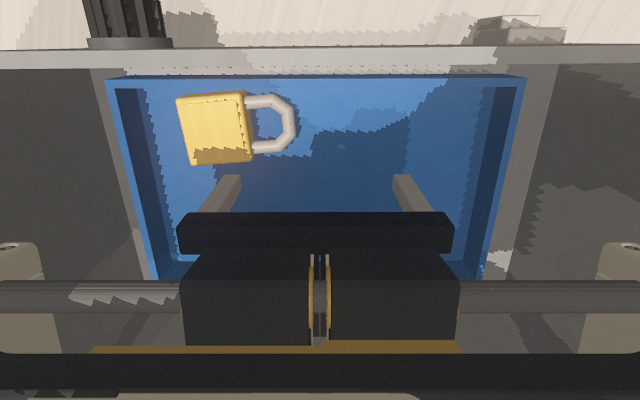

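The tray slid about 24 mm forward with at most about 4 N, and its contents stayed put. I'll back off, rise clear of the lid's height, straighten up and look again.

Emit:
servo_tool:
  steps:
    - {"dx": 0,"dy": 3,"dz": 0.4,"ax": 0,"ay": 0,"az": 0}
    - {"dx": 0,"dy": 3,"dz": -20,"ax": 0,"ay": 0,"az": 0}
    - {"dx": 0,"dy": 6,"dz": -40,"ax": 0,"ay": 0,"az": 0}
    - {"dx": 0,"dy": 7.4,"dz": -49,"ax": 0,"ay": 0,"az": 0}
    - {"dx": 0,"dy": 7.4,"dz": -49,"ax": 0,"ay": 0,"az": 0}

```text
time_s: 12.1
tool_pos: [566.0, -45.1, 238.7]
eef_rot: [0.512, -3.065, -0.227]
ft_force: [1.5, -0.3, 0.8]
opening: 0.1
```

Emit:
servo_tool:
  claw: 50
  steps:
    - {"dx": 0,"dy": 6,"dz": -40,"ax": 0,"ay": 0,"az": 0}
    - {"dx": 0,"dy": 3,"dz": -20,"ax": 0,"ay": 0,"az": 0}
    - {"dx": 0,"dy": 0,"dz": 0,"ax": 8.5,"ay": 0,"az": 0}
    - {"dx": 0,"dy": 0,"dz": 0,"ax": 0,"ay": 0,"az": 0}
    - {"dx": 0,"dy": 0,"dz": 0,"ax": 0,"ay": 0,"az": 0}

```text
time_s: 12.6
tool_pos: [566.0, -44.0, 297.9]
eef_rot: [0.52, -3.097, -0.004]
ft_force: [-0.0, -0.0, -0.0]
opening: 35.6
```

Run:
```python
from h import *
import pickle
w=cam('wrist','w12.png');pickle.dump(w,open('v12.pkl','wb'));o=telemetry.get_obs();p=o['tool_pos'];print(p,o['ft_force'],o['time_s'],o['opening'],o['eef_rot'])
cv2.imwrite('pics/w12z.png',cv2.resize(w['image'][40:250,160:480],None,fx=2.5,fy=2.5,interpolation=cv2.INTER_CUBIC))
```

```text
[566.11458483 -44.56671814 297.44783172] [-0.51475947 -0.2097982  -0.94621972] 12.65 40.001059029597165 [ 0.51823339 -3.09666517 -0.00413635]
```

View pics/w12z.png

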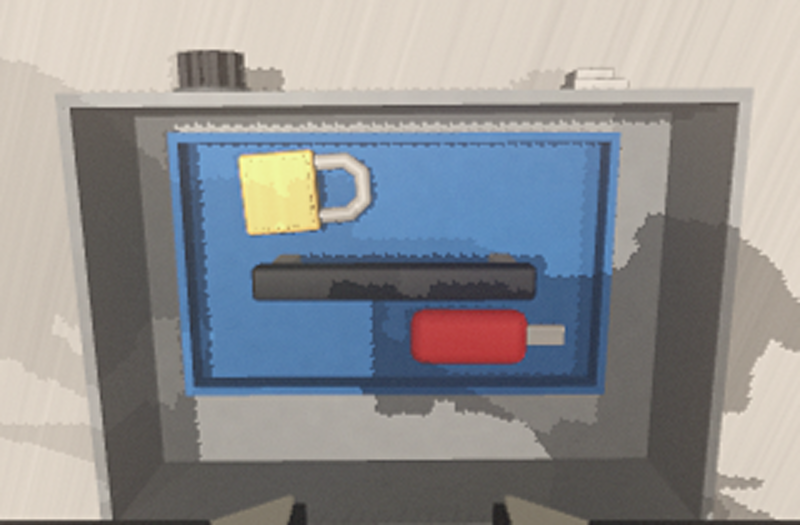

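Run:
```python
from h import *
import pickle
np.set_printoptions(precision=2,suppress=True)
w=pickle.load(open('v12.pkl','rb'))
q=lambda x,y:(160+x/2.5,40+y/2.5)
pl,pr=plane(w,*q(253,283),79),plane(w,*q(536,284),79);m=(pl+pr)/2;print('handle',m,np.linalg.norm(pl-pr),np.degrees(np.arctan2(*(pl-pr)[1::-1])))
c=np.array([562.63,-51.19]);ex=np.array([-.324,.946]);ey=-np.array([.946,.324])
print('in box',(m[:2]-c)@ex,(m[:2]-c)@ey)
for a in[(57,97),(752,90)]:p=plane(w,*q(*a),90);print('rim',p,(p[:2]-c)@ex,(p[:2]-c)@ey)
for a in[(168,134),(620,134),(185,393),(605,392)]:p=plane(w,*q(*a),30);print('tray',(p[:2]-c)@ex,(p[:2]-c)@ey)
o=telemetry.get_obs();print(o['tool_pos'])
plan([m[0],m[1],290],down(-71.6),11)
```

```text
handle [572.9  -64.84  79.  ] 114.89717337492729 18.85487019015401
in box -16.239779090596507 -5.29822655074107
rim [714.59 -90.98  90.  ] -86.87474283769019 -130.86299246114316
rim [ 471.35 -177.66   90.  ] -90.069367205129 127.3259030941263
tray -74.8632054276763 -105.3686534612731
tray -75.42377587393905 93.85866600800617
tray 43.40095577483858 -105.41522163024807
tray 42.403059412046694 95.17533310773328
[566.11 -44.57 297.45]
0 d [ 0.  -1.9  0.7] a [ 0.02  0.01 -8.13]
1 d [ 0.3 -1.9  0.7] a [ 0.02  0.01 -8.13]
2 d [ 0.6 -1.9  0.7] a [ 0.02  0.01 -8.13]
3 d [ 0.8 -1.8  0.7] a [ 0.02  0.01 -8.13]
4 d [ 1.1 -1.6  0.7] a [ 0.02  0.01 -8.13]
5 d [ 1.3 -1.5  0.7] a [ 0.02  0.01 -8.13]
6 d [ 1.5 -1.3  0.7] a [ 0.02  0.01 -8.13]
7 d [ 1.6 -1.   0.7] a [ 0.02  0.01 -8.13]
8 d [ 1.8 -0.8  0.7] a [ 0.02  0.01 -8.13]
9 d [ 1.9 -0.5  0.7] a [ 0.02  0.01 -8.13]
10 d [ 1.9 -0.3  0.7] a [ 0.02  0.01 -8.13]
```

The handle now sits at -16 mm in the box frame, square to the box, so the gripper body will clear the lid by about 11 mm. I'll shift over it, about 5 mm towards the padlock for balance, and turn 90°.

Emit:
servo_tool:
  claw: 50
  steps:
    - {"dx": -4.8,"dy": -21.3,"dz": 0,"ax": 0,"ay": 0,"az": 0}
    - {"dx": 0,"dy": 0,"dz": 0,"ax": 0,"ay": 0,"az": -8.5}
    - {"dx": 0,"dy": 0,"dz": 0,"ax": 0,"ay": 0,"az": -8.5}
    - {"dx": 0,"dy": 0,"dz": 0,"ax": 0,"ay": 0,"az": -8.5}
    - {"dx": 0,"dy": 0,"dz": 0,"ax": 0,"ay": 0,"az": -8.5}

```text
time_s: 13.15
tool_pos: [577.8, -64.2, 296.9]
eef_rot: [1.407, -2.807, -0.005]
ft_force: [-0.2, -0.3, 0.6]
opening: 49.9
```

Emit:
servo_tool:
  steps:
    - {"dx": 0,"dy": 0,"dz": 0,"ax": 0,"ay": 0,"az": -8.5}
    - {"dx": 0,"dy": 0,"dz": 0,"ax": 0,"ay": 0,"az": -8.5}
    - {"dx": 0,"dy": 0,"dz": 0,"ax": 0,"ay": 0,"az": -8.5}
    - {"dx": 0,"dy": 0,"dz": 0,"ax": 0,"ay": 0,"az": -8.5}
    - {"dx": 0,"dy": 0,"dz": 0,"ax": 0,"ay": 0,"az": -8.5}

```text
time_s: 13.65
tool_pos: [577.8, -64.2, 296.9]
eef_rot: [2.33, -2.107, -0.006]
ft_force: [-0.4, 0.3, 0.2]
opening: 50.2
```

Emit:
servo_tool:
  steps:
    - {"dx": 0,"dy": 0,"dz": 0,"ax": 0,"ay": 0,"az": -8.5}
    - {"dx": 0,"dy": 0,"dz": 0,"ax": 0,"ay": 0,"az": -4.8}
    - {"dx": 0,"dy": 0,"dz": 0,"ax": 0,"ay": 0,"az": 0}
    - {"dx": 0,"dy": 0,"dz": 0,"ax": 0,"ay": 0,"az": 0}

```text
time_s: 14.05
tool_pos: [577.8, -63.9, 297.4]
eef_rot: [2.551, -1.834, -0.003]
ft_force: [0.3, -0.1, 0.3]
opening: 49.5
```

Run:
```python
from h import *
import pickle
np.set_printoptions(precision=3,suppress=True)
w=cam('wrist','w13.png');pickle.dump(w,open('v13.pkl','wb'));s=cam('side','s13.png');o=telemetry.get_obs();p=o['tool_pos'];print(p,o['ft_force'],o['time_s'],o['opening'],R.from_rotvec(o['eef_rot']).as_matrix())
```

```text
[577.871 -63.667 297.734] [ 0.264 -0.169  0.547] 14.15 49.828610961745746 [[ 0.32  -0.948 -0.001]
 [-0.948 -0.32   0.001]
 [-0.001  0.001 -1.   ]]
```

View pics/w13.png

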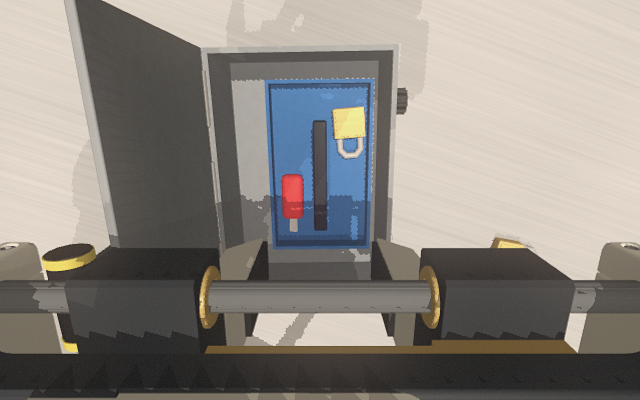

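The bar is centred (u≈320 against cx 319) and square to the jaws. Before descending I'll check the clearance between the gripper body and the lid's grip bar.

```bash
python3 - <<'E'
from h import *
import pickle
np.set_printoptions(precision=1,suppress=True)
w=pickle.load(open('v13.pkl','rb'));o=telemetry.get_obs();Rm=R.from_rotvec(o['eef_rot']);
for n,a,z in[('bar L',(41,256),300),('bar R edge',(96,255),300),('bar R low',(96,255),295),('lidtop inner edge',(115,240),270),('lidtop out',(108,240),270),('lidtop far',(70,5),270),('lidbase',(205,60),90),('lidbase2',(226,246),90),('handle top',(319.5,121),79),('handle bot',(320.5,229),79)]:
    p=plane(w,*a,z);print(n,p,'tool',Rm.inv().apply(p-o['tool_pos']))
E
python3 -c "
import cv2;a=cv2.imread('pics/w13.png')[200:360,0:260];cv2.imwrite('pics/w13z.png',cv2.resize(a,None,fx=3,fy=3))
a=cv2.imread('pics/s13.png')[60:240,250:430];cv2.imwrite('pics/s13z.png',cv2.resize(a,None,fx=3.3,fy=3.3))"
```

```text
bar L [548.7  51.2 300. ] tool [-118.1   -9.1   -2.2]
bar R edge [556.6  29.1 300. ] tool [-94.7  -9.5  -2.2]
bar R low [553.4  31.6 295. ] tool [-98.1  -7.3   2.8]
lidtop inner edge [548.6  36.4 270. ] tool [-104.2   -4.3   27.8]
lidtop out [547.4  39.8 270. ] tool [-107.8   -4.3   27.8]
lidtop far [649.6  72.7 270. ] tool [-106.3 -111.6   27.8]
lidbase [647.   70.9  90. ] tool [-105.2 -108.7  207.8]
lidbase2 [474.7   6.6  90. ] tool [-99.4  75.2 207.9]
handle top [628.2 -46.2  79. ] tool [ -0.3 -53.4 218.7]
handle bot [521.  -83.4  79. ] tool [  0.7  60.1 218.8]
```

View pics/w13z.png

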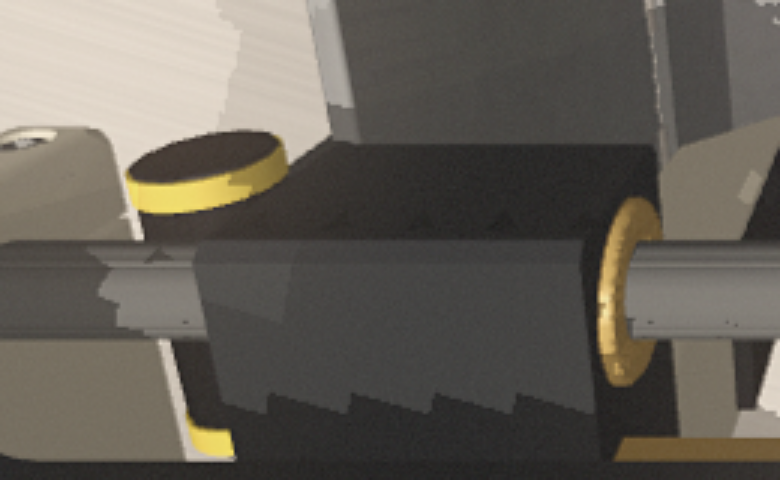

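View pics/s13z.png

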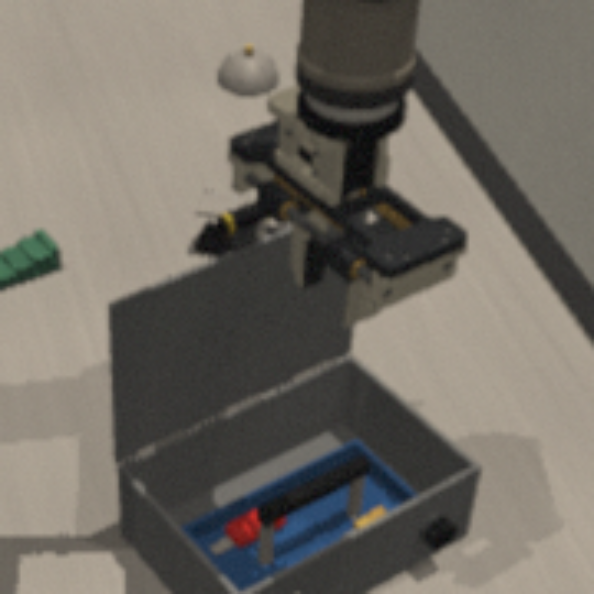

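The estimates of the grip bar's near edge range from 93 to 101 mm from the tool axis, while the body reaches 95 mm, so it's too close to trust. I'll pass the bar's height shifted 10 mm to the front, recentre once below it, and do the same mirrored on the lift.

Emit:
servo_tool:
  claw: 60
  steps:
    - {"dx": 10,"dy": 0,"dz": 0,"ax": 0,"ay": 0,"az": 0}
    - {"dx": 0,"dy": 0,"dz": 20,"ax": 0,"ay": 0,"az": 0}
    - {"dx": 0,"dy": 0,"dz": 40,"ax": 0,"ay": 0,"az": 0}
    - {"dx": 0,"dy": 0,"dz": 45,"ax": 0,"ay": 0,"az": 0}
    - {"dx": 0,"dy": 0,"dz": 40,"ax": 0,"ay": 0,"az": 0}

```text
time_s: 14.65
tool_pos: [580.9, -73.4, 151.5]
eef_rot: [2.553, -1.831, 0.0]
ft_force: [-0.0, -0.1, 0.8]
opening: 59.9
```

Emit:
servo_tool:
  steps:
    - {"dx": -5,"dy": 0,"dz": 10,"ax": 0,"ay": 0,"az": 0}
    - {"dx": -5,"dy": 0,"dz": 0,"ax": 0,"ay": 0,"az": 0}
    - {"dx": 0,"dy": 0,"dz": 20,"ax": 0,"ay": 0,"az": 0}
    - {"dx": 0,"dy": 0,"dz": 10,"ax": 0,"ay": 0,"az": 0}
    - {"dx": 0,"dy": 0,"dz": 0,"ax": 0,"ay": 0,"az": 0}

```text
time_s: 15.15
tool_pos: [578.0, -63.2, 113.7]
eef_rot: [2.554, -1.829, 0.0]
ft_force: [-0.3, -0.3, 0.3]
opening: 59.9
```

Run:
```python
from h import *
import pickle
np.set_printoptions(precision=3,suppress=True)
w=cam('wrist','w14.png');s=cam('side','s14.png');o=telemetry.get_obs();p=o['tool_pos'];print(p,o['ft_force'],o['time_s'],o['opening'],o['eef_rot'])
cv2.imwrite('pics/s14z.png',cv2.resize(s['image'][60:240,250:430],None,fx=3.3,fy=3.3))
```

```text
[578.622 -63.446 114.614] [ 0.99   0.322 -0.164] 15.25 60.04091854659914 [-2.554  1.829 -0.003]
```

View pics/w14.png

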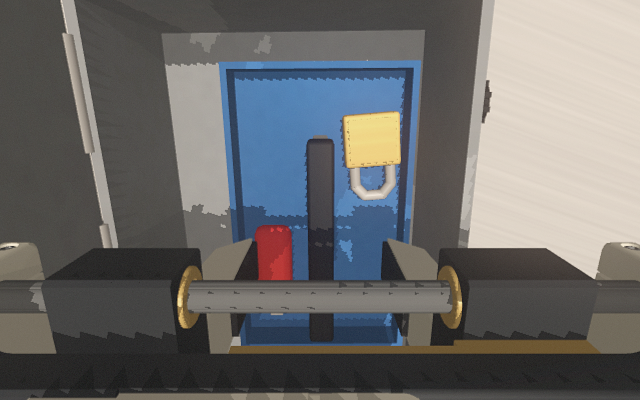

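View pics/s14z.png

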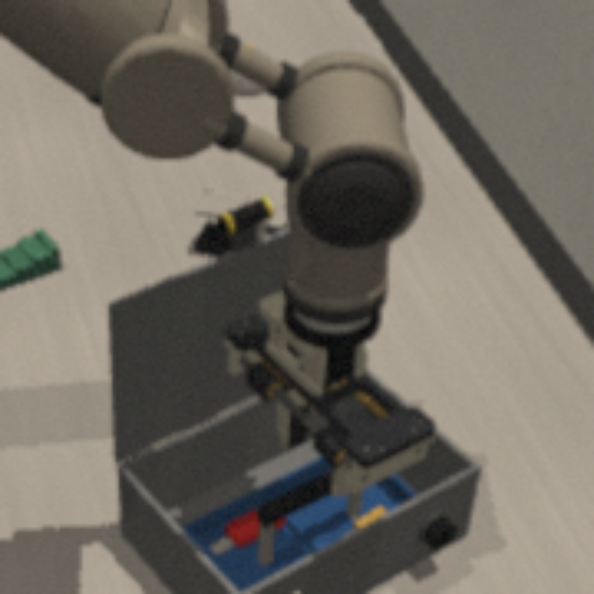

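The handle is centred between the open fingers and nothing is touching. I'll descend to z≈76 and close.

Emit:
servo_tool:
  steps:
    - {"dx": 0.5,"dy": 0,"dz": 15,"ax": 0,"ay": 0,"az": 0}
    - {"dx": 0,"dy": 0,"dz": 15,"ax": 0,"ay": 0,"az": 0}
    - {"dx": 0,"dy": 0,"dz": 8,"ax": 0,"ay": 0,"az": 0}
    - {"dx": 0,"dy": 0,"dz": 0,"ax": 0,"ay": 0,"az": 0}

```text
time_s: 15.65
tool_pos: [577.9, -63.8, 75.0]
eef_rot: [2.554, -1.829, -0.001]
ft_force: [-0.3, 0.4, -0.2]
opening: 59.9
```

Emit:
servo_tool:
  claw: 5
  steps:
    - {"dx": 0,"dy": 0,"dz": 0,"ax": 0,"ay": 0,"az": 0}
    - {"dx": 0,"dy": 0,"dz": 0,"ax": 0,"ay": 0,"az": 0}
    - {"dx": 0,"dy": 0,"dz": 0,"ax": 0,"ay": 0,"az": 0}
    - {"dx": 0,"dy": 0,"dz": 0,"ax": 0,"ay": 0,"az": 0}
    - {"dx": 0,"dy": 0,"dz": 0,"ax": 0,"ay": 0,"az": 0}

```text
time_s: 16.15
tool_pos: [578.1, -63.8, 75.5]
eef_rot: [-2.554, 1.829, -0.001]
ft_force: [0.1, -0.5, 0.3]
opening: 24.5
```

Emit:
servo_tool:
  steps:
    - {"dx": 0,"dy": 0,"dz": 0,"ax": 0,"ay": 0,"az": 0}
    - {"dx": 0,"dy": 0,"dz": 0,"ax": 0,"ay": 0,"az": 0}
    - {"dx": 0,"dy": 0,"dz": 0,"ax": 0,"ay": 0,"az": 0}

```text
time_s: 16.45
tool_pos: [578.1, -63.8, 75.3]
eef_rot: [2.554, -1.829, 0.0]
ft_force: [-0.4, -0.0, 0.6]
opening: 13.7
```

Run:
```python
from h import *
w=cam('wrist','w15.png');s=cam('side','s15.png');o=telemetry.get_obs();p=o['tool_pos'];print(p,o['ft_force'],o['ft_torque'],o['time_s'],o['opening'],o['eef_rot'])
cv2.imwrite('pics/s15z.png',cv2.resize(s['image'][60:240,250:430],None,fx=3.3,fy=3.3))
```

```text
[578.03996934 -63.83808394  75.28420848] [0.12390252 0.25637473 0.84107293] [-0.03858188  0.05918623  0.12596684] 16.55 13.61469847541836 [ 2.55405461e+00 -1.82911970e+00  2.05176799e-04]
```

View pics/w15.png

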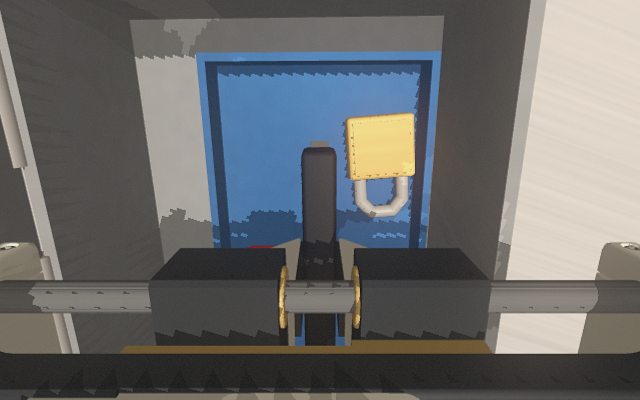

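View pics/s15z.png

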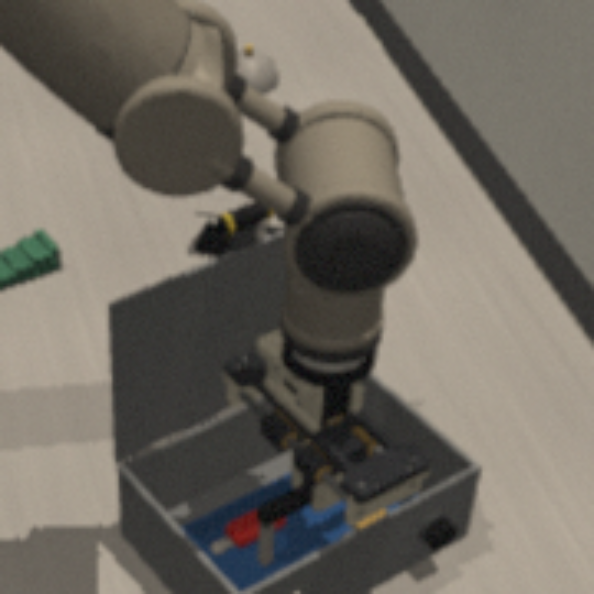

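Gripped at 13.6 mm on the 14 mm bar, with almost no side load. I'll start the lift slowly and straight.

Emit:
servo_tool:
  steps:
    - {"dx": 0,"dy": 0,"dz": -2,"ax": 0,"ay": 0,"az": 0}
    - {"dx": 0,"dy": 0,"dz": -4,"ax": 0,"ay": 0,"az": 0}
    - {"dx": 0,"dy": 0,"dz": -6,"ax": 0,"ay": 0,"az": 0}
    - {"dx": 0,"dy": 0,"dz": -6,"ax": 0,"ay": 0,"az": 0}
    - {"dx": 0,"dy": 0,"dz": -4,"ax": 0,"ay": 0,"az": 0}

```text
time_s: 17.05
tool_pos: [578.3, -63.9, 98.0]
eef_rot: [-2.554, 1.829, -0.001]
ft_force: [-0.2, 0.1, -5.5]
opening: 13.9
```

Run:
```python
from h import *
w=cam('wrist','w16.png');o=telemetry.get_obs();p=o['tool_pos'];print(p,o['ft_force'],o['ft_torque'],o['time_s'],o['opening'],o['eef_rot'])
```

```text
[578.57372119 -63.90941105  98.56313125] [ 0.73806467 -0.37013478 -4.41838742] [-0.02924711 -0.02348751  0.01106372] 17.1 13.701307152939608 [-2.55355449  1.8289757  -0.00261125]
```

View pics/w16.png

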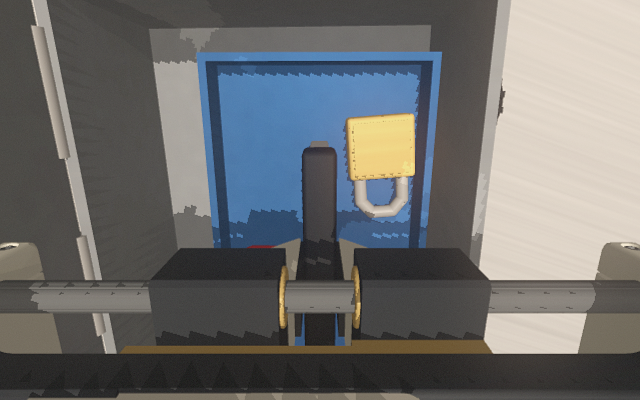

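The tray is off the floor, carrying about 5 N, and its image in the wrist frame is unchanged, so it hasn't tipped. I'll carry on up.

Emit:
servo_tool:
  steps:
    - {"dx": 0,"dy": 0,"dz": -8,"ax": 0,"ay": 0,"az": 0}
    - {"dx": 0,"dy": 0,"dz": -15,"ax": 0,"ay": 0,"az": 0}
    - {"dx": 0,"dy": 0,"dz": -18,"ax": 0,"ay": 0,"az": 0}
    - {"dx": 0,"dy": 0,"dz": -18,"ax": 0,"ay": 0,"az": 0}
    - {"dx": 0,"dy": 0,"dz": -12,"ax": 0,"ay": 0,"az": 0}

```text
time_s: 17.6
tool_pos: [578.4, -63.9, 169.9]
eef_rot: [-2.554, 1.829, -0.003]
ft_force: [-0.1, -0.5, -5.2]
opening: 14.1
```

Emit:
servo_tool:
  steps:
    - {"dx": 2,"dy": 0,"dz": -8,"ax": 0,"ay": 0,"az": 0}
    - {"dx": 3,"dy": 0,"dz": -8,"ax": 0,"ay": 0,"az": 0}
    - {"dx": 3,"dy": 0,"dz": -8,"ax": 0,"ay": 0,"az": 0}
    - {"dx": 2,"dy": 0,"dz": -6,"ax": 0,"ay": 0,"az": 0}
    - {"dx": 0,"dy": 0,"dz": 0,"ax": 0,"ay": 0,"az": 0}

```text
time_s: 18.1
tool_pos: [581.7, -73.8, 198.9]
eef_rot: [-2.553, 1.83, -0.002]
ft_force: [-0.6, -0.1, -5.0]
opening: 13.7
```

Run:
```python
from h import *
w=cam('wrist','w17.png');s=cam('side','s17.png');o=telemetry.get_obs();p=o['tool_pos'];print(p,o['ft_force'],o['ft_torque'],o['time_s'],o['opening'],o['eef_rot'])
cv2.imwrite('pics/s17z.png',cv2.resize(s['image'][40:240,240:440],None,fx=3,fy=3))
```

```text
[581.10392112 -73.29512434 197.91146603] [-0.33125016 -0.24381023 -5.03094581] [0.0412928  0.03409168 0.03211569] 18.2 13.847379088183734 [ 2.55367928e+00 -1.82953089e+00 -8.18419291e-04]
```

View pics/s17z.png

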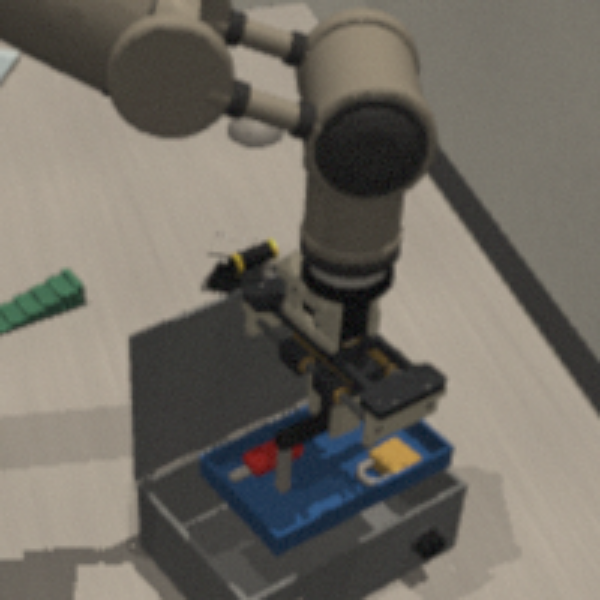

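View pics/w17.png

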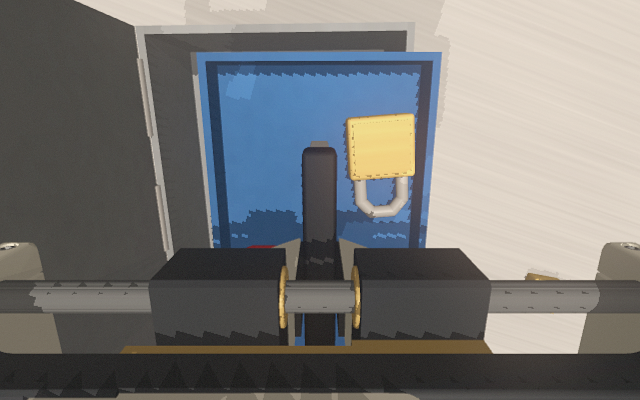

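Emit:
servo_tool:
  steps:
    - {"dx": 0,"dy": 0,"dz": -5,"ax": 0,"ay": 0,"az": 0}
    - {"dx": 0,"dy": 0,"dz": -8,"ax": 0,"ay": 0,"az": 0}
    - {"dx": 0,"dy": 0,"dz": -8,"ax": 0,"ay": 0,"az": 0}
    - {"dx": 0,"dy": 0,"dz": -8,"ax": 0,"ay": 0,"az": 0}
    - {"dx": 0,"dy": 0,"dz": -6,"ax": 0,"ay": 0,"az": 0}

```text
time_s: 18.7
tool_pos: [581.5, -73.3, 234.5]
eef_rot: [-2.554, 1.829, -0.002]
ft_force: [0.0, 0.1, -5.1]
opening: 14.0
```

Emit:
servo_tool:
  steps:
    - {"dx": 0,"dy": 0,"dz": -6,"ax": 0,"ay": 0,"az": 0}
    - {"dx": 0,"dy": 0,"dz": -8,"ax": 0,"ay": 0,"az": 0}
    - {"dx": 0,"dy": 0,"dz": -8,"ax": 0,"ay": 0,"az": 0}
    - {"dx": 0,"dy": 0,"dz": -6,"ax": 0,"ay": 0,"az": 0}
    - {"dx": 0,"dy": 0,"dz": 0,"ax": 0,"ay": 0,"az": 0}

```text
time_s: 19.2
tool_pos: [581.7, -73.4, 262.4]
eef_rot: [-2.553, 1.829, -0.003]
ft_force: [-0.6, -0.4, -3.9]
opening: 13.7
```

Emit:
servo_tool:
  steps:
    - {"dx": 0,"dy": 0,"dz": 0,"ax": 0,"ay": 0,"az": 0}
    - {"dx": 0,"dy": 0,"dz": 0,"ax": 0,"ay": 0,"az": 0}
    - {"dx": 0,"dy": 0,"dz": 0,"ax": 0,"ay": 0,"az": 0}
    - {"dx": 0,"dy": 0,"dz": 0,"ax": 0,"ay": 0,"az": 0}
    - {"dx": 0,"dy": 0,"dz": 0,"ax": 0,"ay": 0,"az": 0}

```text
time_s: 19.7
tool_pos: [581.2, -73.3, 261.0]
eef_rot: [2.554, -1.829, -0.0]
ft_force: [0.2, -0.5, -4.4]
opening: 14.0
```

Run:
```python
from h import *
w=cam('wrist','w18.png');s=cam('side','s18.png');o=telemetry.get_obs();p=o['tool_pos'];print(p,o['ft_force'],o['ft_torque'],o['time_s'],o['opening'],R.from_rotvec(o['eef_rot']).as_matrix()[:,2],abs(o['qvel']).max())
cv2.imwrite('pics/s18z.png',cv2.resize(s['image'][60:220,260:420],None,fx=3.7,fy=3.7,interpolation=cv2.INTER_CUBIC))
```

```text
[581.24132852 -73.25412335 261.15056883] [ 0.0773518  -0.68377705 -4.36291971] [ 0.01767558  0.05381924 -0.00243021] 19.8 13.421925773949908 [-1.04481583e-04 -6.28585977e-05 -9.99999993e-01] 0.002259521164388091
```

View pics/s18z.png

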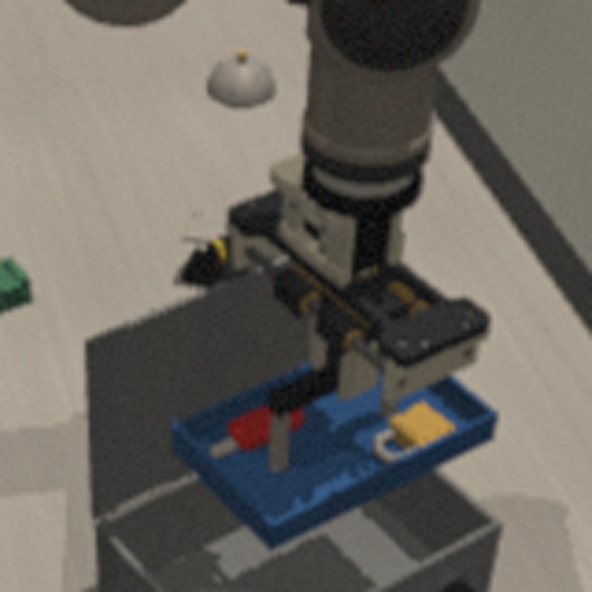

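View pics/w18.png

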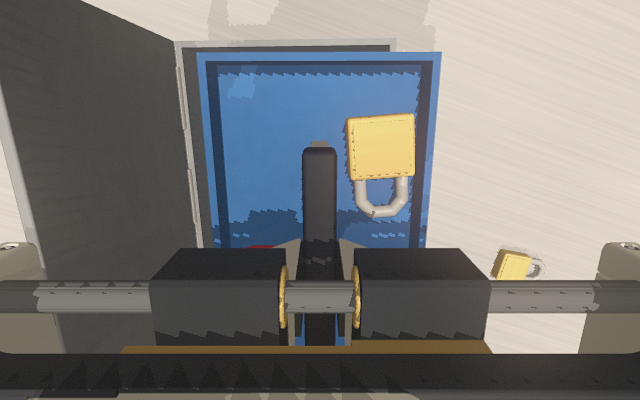

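The tray is up with both things in it, and its wrist image is the same as before the lift. One last check of tray height and lid angle from the side view.

Run:
```python
from h import *
np.set_printoptions(precision=3,suppress=True)
s=cam('side');o=telemetry.get_obs();ex=np.array([-.322,.947]);ey=-np.array([.947,.322]);h=o['tool_pos'][:2]+5*ey
f=lambda x,y:(260+x/3.7,60+y/3.7)
for n,px,(a,b) in[('front+y bottom',f(272,547),(-60,100)),('front-y bottom',f(494,432),(-60,-100)),('back+y top?',f(172,428),(60,100))]:
    c=h+a*ex+b*ey;ox,d=ray(s,*px);t=((c-ox[:2])@d[:2])/(d[:2]@d[:2]);q=ox+t*d;print(n,q,'expected xy',c)
for b,t in((f(97,522),f(87,342)),):
    p=plane(s,*b,90);q=plane(s,*t,270);print('lid',np.pi/2+np.arctan2((q-p)[:2]@ex,180))
print('tray off box centre',(h-[562.63,-51.19])@ex,o['tool_pos'],o['time_s'],o['opening'],'underside est',o['tool_pos'][2]-70.3)
```

```text
front+y bottom [ 507.253 -166.129  200.157] expected xy [ 501.122 -163.89 ]
front-y bottom [ 694.104 -101.581  203.057] expected xy [690.522 -99.49 ]
back+y top? [468.571 -51.859 215.593] expected xy [462.482 -50.25 ]
lid 1.567065305827281
tray off box centre -26.891963614459478 [581.237 -73.26  261.178] 19.85 13.796890768786257 underside est 190.87823989881235
```

Run:
```python
from rig import workorder
print(workorder.job_done())
```

```text
the job is handed in; nothing more can be done
None
```

The job is handed in at about 20 s. The lid was left standing upright and released. The tray is held level and still over the box, with its underside about 10 cm above the rim and the padlock and float still in it.

**What I did**
- **Lid:** I gripped the bar across its ends, swung the lid up along its arc and let go.
- **Nudge before the lift:** the tray sat about 8 mm towards the hinge, where the gripper body would have hit the upright lid. I slid it about 24 mm forward on the box floor with closed fingers, which took at most about 4 N.
- **Lift:** I pinched the handle and took the tray straight up out of the box. Once it was clear of the rim, I drifted it 10 mm further forward to keep the gripper off the lid's bar. The tray finished about 27 mm forward of the box centre but still within the box outline.

**Last checks**
- **Lid angle:** about 1.567 rad in the last side view. Earlier wrist views read 1.558 to 1.563.
- **Height:** arm position since the grasp puts the underside at 191 mm, or 101 mm above the rim. The side camera put the tray's lower corners at 200 to 203 mm. I trusted the arm's figure, because that camera had been 4–6 mm off all along.
- **Level:** the tool is vertical, and the tray looks the same in the wrist camera as when it stood on the floor.
- **Grip and load:** the opening is 13.8 mm on the 14 mm bar, carrying about 4.5 N.
- **Other things on the counter:** I did not touch them. I saw the spare padlock, wedge and hole punch only in passing views and did not measure them again at the end.

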